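# Incubate the agar plates upside down

### The arm

A 6-joint arm with a two-finger parallel gripper is mounted at the origin on the work surface. World frame = base frame: x ahead of the robot, y to its left, z up, the work surface at z = 0. Lengths are in m, angles in rad, forces in N, time in s.
With the tool pointing down it reaches from about 0.35 to 0.875 m from the base axis. Payload 4.2 kg.
Tool frame: the origin (TCP) lies on the centre line of the jaws, within the pads' length; the fingertips stand 14 mm ahead of it and the grasp point (between the pads) lies 5 mm behind it; z points along the fingers, y is the line along which they close (so a half turn about z gives the same grasp; the last joint's range is limited). The gripper opens to 85 mm and grips with 20 to 120 N. Pads are 22 mm wide; open, the fingers measure 114 mm over their backs; the gripper's body (76 mm by 85 mm) begins 54 mm behind the grasp point. The pads swing forward as they close: fully open they stand 13 mm farther back than shut.
Start: joints at [1.516, 0.385, 0.008, 0, -1.194, -0.259], TCP at [0.193, 0.594, 0.245] pointing down, gripper open.
Joint ranges: [-3.14, 3.14], [-1.21, 2.06], [-1.07, 1.41], [-3.16, 2.05], [-2.99, -0.16], [-3.1, 3.1]. Speed limits (rad/s): [2.79, 2.79, 3.14, 3.14, 3.14, 3.14].

### API

Orientations are given as a unit quaternion [w, x, y, z].
In Python, from rig import env gives the robot as it stands.
- The arm moves only by the shell command python3 -m handwheel 'ROWS' [OPENING] [FORCE]. ROWS is JSON, a list of rows, each a list of 6 numbers: the shift along the tool's x, y, z in cm, then the turn, a rotation vector about the tool's x, y, z in rad. In form: [[dx, dy, dz, wx, wy, wz], ...]. A call has 1 to 10 rows; each row shifts and turns the commanded pose from where the row before left it, along the tool's axes as they then stand; what a row does not reach is not made up. A row lasts 1/8 s, in which the tool goes at most 62.5 mm and 10.7 degrees, less where a joint would pass 70% of its speed; a pose out of reach is approached as far as the arm can. A call with a gripper value outside its range is refused whole. OPENING is the closure, from 0 (fully open) to 1 (shut), set as the call begins (- or left out, the last holds). The fingers move at their own pace and stop on an object; FORCE is the grip in N (left out, the last holds). Time passes only in rows, so rows that do not move let the fingers close. It gives the time, the measured TCP pose, the force, the opening and the grip force at its end, in the units of the state.
- env.read_state(): the state, without advancing time (a new reading comes with each control period).
- env.camera(name): name is "scene" or "top"; returns (picture, depth): 400x640x3 uint8, red, green, blue; 400x640 float32, m along the optical axis (not along the pixel's ray), 0 where there is no reading.
- env.get_calibration(name): a dict with "mtx" (3x3 intrinsics, pixels), "R" (3x3) and "t" (3): a world point X has camera coordinates R X + t. Camera axes: x right, y down, z forward; pixel columns grow to the right and rows downward; lengths in m; the calibration is good to about 2 mm. A picture is of the moment at which its call begins. get_calibration takes no time and is no camera call.
- env.sign_off(): hands the job in; it is judged then, once.
The state is a dict: "clock": time; "joints": joint angles; "joint_velocities": joint speeds; "effort": joint torques, N m; "ee_pos": TCP position; "tool_rot": TCP orientation; "ft_force": force on the tool from outside, world axes, zero at the start; "torque": the same for the moment, N m; "gripper_width": finger opening in m; "grasp_force": force on a finger pad.
Only numpy, scipy, OpenCV 4.12 (cv2) and the standard library are available. Lean on these libraries where they do the work, as an engineer would, in place of code of your own. Each camera call takes 0.05 s, during which the arm holds its last target. There are 200 camera calls.

### The job

Put every small agar plate (60 mm glass dish) that is out on the bench in front of you into the open incubator, upside down as plates are incubated: labelled base uppermost, lid underneath, lying flat on the chamber floor side by side, none stacked; turn over those that still lie lid up. When all are in, shut the incubator lid fully, and only then wind its timer knob clockwise to the end stop. Leave the other things on the bench where they are.

Things in the scene. Friction and masses are not known exactly. Their poses are not given: they have to be found in the camera images.
- dish1_center (a point): centre (half-way up) of an agar plate: round glass dish, 60 mm across, 20 mm high, lid on (one rigid piece, about 60 g). z axis runs from base to clear lid: z up = lid uppermost, z down = base uppermost (inverted). The base shows amber agar and a white 44 x 22 mm paper label. Lies either way up; may be absent; can stand on its edge. Grip it across the round side wall.
- dish2_center (a point): centre (half-way up) of an agar plate: round glass dish, 60 mm across, 20 mm high, lid on (one rigid piece, about 60 g). z axis runs from base to clear lid: z up = lid uppermost, z down = base uppermost (inverted). The base shows amber agar and a white 44 x 22 mm paper label. Lies either way up; may be absent; can stand on its edge. Grip it across the round side wall.
- dish3_center (a point): centre (half-way up) of an agar plate: round glass dish, 60 mm across, 20 mm high, lid on (one rigid piece, about 60 g). z axis runs from base to clear lid: z up = lid uppermost, z down = base uppermost (inverted). The base shows amber agar and a white 44 x 22 mm paper label. Lies either way up; may be absent; can stand on its edge. Grip it across the round side wall.
- dish4_center (a point): centre (half-way up) of an agar plate: round glass dish, 60 mm across, 20 mm high, lid on (one rigid piece, about 60 g). z axis runs from base to clear lid: z up = lid uppermost, z down = base uppermost (inverted). The base shows amber agar and a white 44 x 22 mm paper label. Lies either way up; may be absent; can stand on its edge. Grip it across the round side wall.
- dish1: the same plate as dish1_center; origin at the middle of the outside face of its base, axes as there
- dish2: the same plate as dish2_center; origin at the middle of the outside face of its base, axes as there
- dish3: the same plate as dish3_center; origin at the middle of the outside face of its base, axes as there
- dish4: the same plate as dish4_center; origin at the middle of the outside face of its base, axes as there
- chamber_floor (a point): middle of the incubator's chamber floor: flat, 172 mm (x) by 270 mm (y), 55 mm above the bench, in walls 20 mm thick that rise 40 mm above it (rim 95 mm above the bench). The case is fixed; x points to the lid hinge on the far side, y left along the long side, z up. A control deck 105 mm wide, 212 mm deep, 95 mm high adjoins the outer wall on the -y side.
- lid (a joint): angle of the incubator's hinged lid: 0 = shut flat on the rim, 1.9 = open as far as it goes; starts standing about upright (1.52 to 1.72). A stiff hinge: it stays where it is left and needs about 3 N at the handle.
- lid_hinge (a point): middle of the lid's hinge line, along y, at the top of the far chamber wall, on the lid's underside. Turns with the lid; axes as the case's when shut. The lid is 212 mm from hinge to free edge, 310 mm wide, 18 mm thick: a cream frame with a clear window.
- lid_handle (a point): middle of the lid's handle: steel bar 110 mm long, 11 mm thick, parallel to the hinge, on a post near each end, 35 mm off the lid's outer face (that face is up when shut, away from the robot when open), 16 mm in from the free edge. In lid_hinge axes it lies at x -196, z +53 mm.
- timer (a joint): angle of the timer knob: 0 = off, grows clockwise seen from above to the end stop at 2.6 rad; starts between 0.2 and 1.4. Stays where it is left.
- timer_grip (a point): grip point of the timer knob, on its upright axis, 37 mm above the control deck. Its grip is an upright bar 48 mm long (along this point's x axis, which turns with the knob), 14 mm wide, 32 mm tall (from 25 mm below this point to 7 mm above it), on a disc 50 mm across.
- tape: bystander among the plates: roll of tape, 72 mm across, 20 mm high; origin at the centre of its underside
- burner: bystander: gas burner, base 80 mm across, 139 mm tall; origin under its centre
- big_dishes: bystander: stack of three large dishes 90 mm across, 46 mm high, not part of the job; origin under its centre
- pen: bystander: marker pen 130 mm long, lying along its x axis, 14 mm thick; origin under its middle
- forceps: bystander: steel forceps 140 mm long, lying along its x axis, 6 mm high; origin under its middle
- bowl: bystander: green bowl, 130 mm across, 55 mm high; origin under its centre
- bottle: bystander: amber bottle 68 mm across, 150 mm tall; origin under its centre
Things that resemble listed ones, but are neither listed nor needed, are in the scene too. What is shaped like the dish2 but purple is not meant. What is shaped like the dish3 but pink is not meant.

How it is judged:
By the outcome, as a careful person would: the job done as asked, in the order asked, and still so for the second after the job is handed in, with the robot touching nothing.
Of dish1, dish2, dish3, dish4 only 2 to 3 are there at a start; the rules pass over those that are not, and their reading is None.
At some moment in a run one of dish1, dish2, dish3, dish4 may be knocked a few centimetres aside while the robot is not near it.
Once in a run the grip may slacken for a moment while it holds something.
It also fails if it takes over 210 s, if anything falls off the work surface, if the arm or the gripper's body presses on something with over 40 N, if the wrist force passes 120 N, or if a joint passes its speed limit or range.

## Working session

There is one attempt and no reset: what is moved stays moved. The work goes in short steps, Python scripts to look and compute and a shell command to move; the robot and the scene stay as the last step left them, time stands still between calls to the robot, and variables do not carry over. Pictures are saved under pics/ and viewed, at most 14 in all, crops included, and the job is handed in when it is done.

```bash
mkdir -p pics; ls; cat > h.py <<'E'
import numpy as np, cv2, json
from rig import env
def snap(n, tag):
    p,d=env.camera(n); np.savez(f'/tmp/{n}.npz',p=p,d=d)
    cv2.imwrite(f'pics/{tag}.png',p[:,:,::-1]); return p,d
def load(n):
    f=np.load(f'/tmp/{n}.npz'); return f['p'],f['d']
def world(n,u,v,z=None,d=None):
    c=env.get_calibration(n); K,R,t=[np.array(c[k]) for k in('mtx','R','t')]
    r=np.linalg.solve(K,np.array([u,v,1.0]))
    if d is None:
        o=-R.T@t; w=R.T@r; return o+w*(z-o[2])/w[2]
    return R.T@(r*d-t)
def cloud(n,d):
    c=env.get_calibration(n); K,R,t=[np.array(c[k]) for k in('mtx','R','t')]
    v,u=np.mgrid[:400,:640]; r=np.stack([u,v,np.ones_like(u)],-1)@np.linalg.inv(K).T
    return (r*d[...,None]-t)@R
def st():
    s=env.read_state(); 
    for k in('clock','ee_pos','tool_rot','ft_force','gripper_width','grasp_force','joints'): print(k,np.round(s[k],4))
E
python3 - <<'E'
from h import *
for n in('scene','top'):
    snap(n,n+'0'); c=env.get_calibration(n); print(n,np.round(c['mtx'],1).tolist(),np.round(-np.array(c['R']).T@c['t'],3))
st()
E
```

```text
pics
scene [[374.5, 0.0, 318.1], [0.0, 374.5, 194.2], [0.0, 0.0, 1.0]] [ 0.973 -0.754  0.752]
top [[427.1, 0.0, 318.0], [0.0, 427.1, 203.5], [0.0, 0.0, 1.0]] [ 0.36  -0.142  1.349]
clock 0.1
ee_pos [0.1928 0.594  0.2443]
tool_rot [ 1.000e-03  9.877e-01 -1.564e-01 -1.000e-04]
ft_force [-1.3034  1.3472 -0.028 ]
gripper_width 0.0849
grasp_force 0.0
joints [ 1.5156e+00  3.8550e-01  6.8000e-03 -4.0000e-04 -1.1940e+00 -2.5860e-01]
```

View pics/scene0.png

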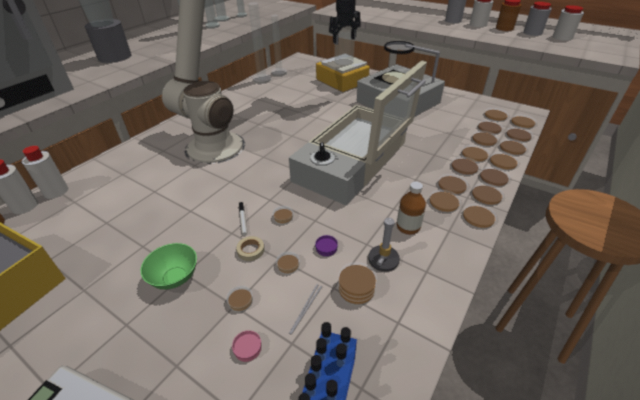

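View pics/top0.png

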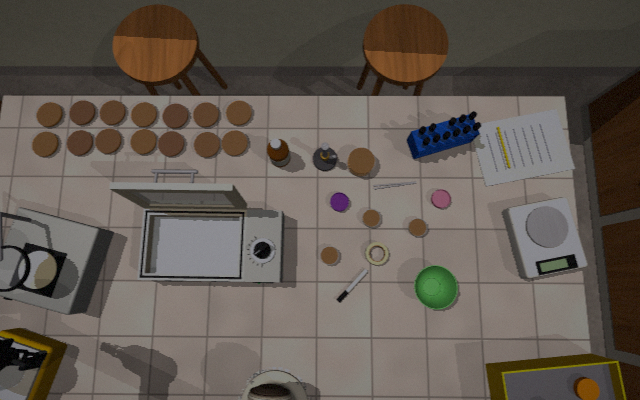

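The scene picture shows the incubator with its lid up at (345,130). In the top picture there are three amber plates at about (329,256), (371,218) and (417,228), and the knob is at (262,250). Next I enlarge the plates and the incubator.

```bash
python3 - <<'E'
from h import *
p,d=load('top')
a=cv2.resize(p[170:290,300:460],None,fx=5,fy=5,interpolation=cv2.INTER_CUBIC)[:, :]
b=cv2.resize(p[160:290,100:300],None,fx=4,fy=4,interpolation=cv2.INTER_CUBIC)
cv2.imwrite('pics/a.png',a[:,:,::-1]);cv2.imwrite('pics/b.png',b[:,:,::-1])
W=cloud('top',d)
for u,v in [(329,256),(371,218),(417,228),(340,202),(376,241),(190,250),(262,250),(270,275),(145,250),(190,276)]:
    print(u,v,np.round(W[v,u],3))
E
```

```text
329 256 [ 0.438 -0.161  0.017]
371 218 [ 0.557 -0.292  0.023]
417 228 [ 0.526 -0.435  0.02 ]
340 202 [ 0.607 -0.195  0.021]
376 241 [ 0.487 -0.309  0.001]
190 250 [0.451 0.26  0.057]
262 250 [0.446 0.03  0.14 ]
270 275 [0.377 0.011 0.092]
145 250 [0.447 0.381 0.096]
190 276 [0.373 0.245 0.091]
```

View pics/a.png

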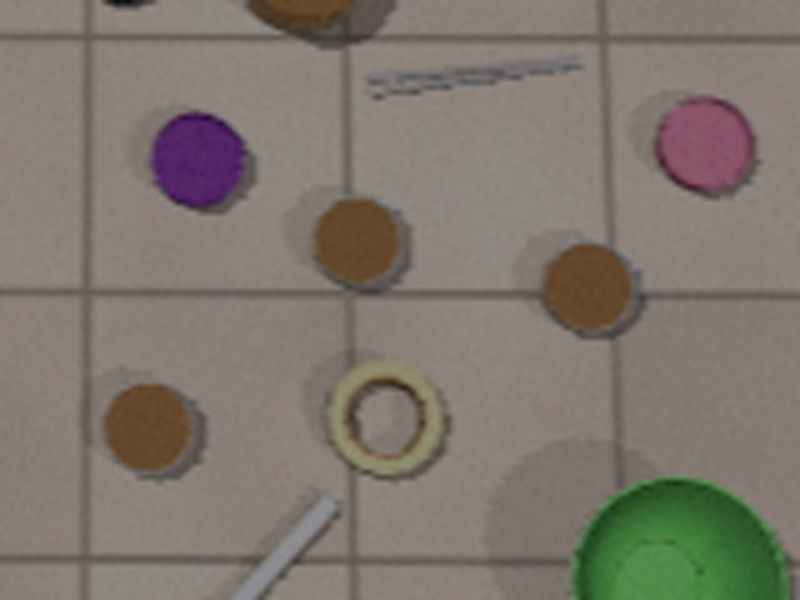

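View pics/b.png

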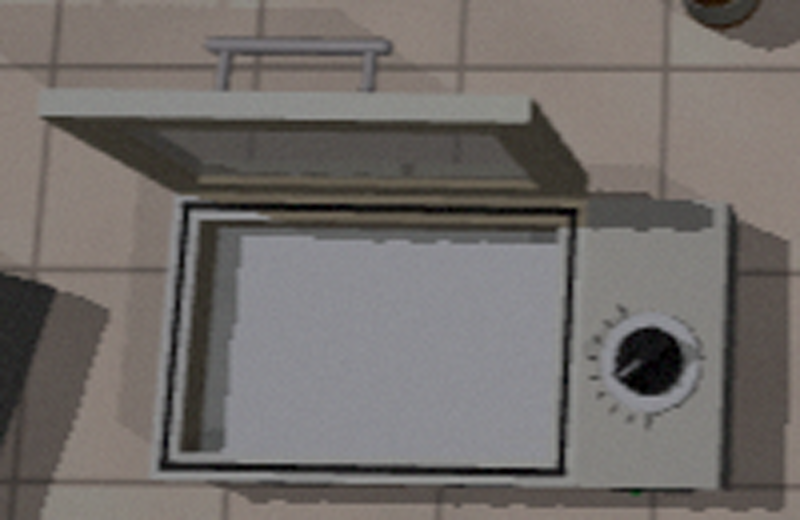

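The three amber plates at a.png (148,427), (357,240) and (588,287) show no white label, so all of them lie lid up. In b.png the chamber is empty and the knob pointer points lower left. I'll compute centres and the case pose next.

```bash
cat >> h.py <<'E'
def dishes(p,z=0.02):
    h=cv2.cvtColor(p,cv2.COLOR_RGB2HSV).astype(int)
    m=((h[...,0]<20)&(h[...,1]>120)&(h[...,2]>60)&(h[...,2]<150)).astype(np.uint8)
    n,_,s,c=cv2.connectedComponentsWithStats(m)
    for i in range(1,n):
        if 120<s[i,4]<700 and c[i][1]>150 and 100<c[i][0]<560: 
            w=world('top',*c[i],z=z); print('dish',np.round(c[i],1),s[i,4],np.round(w,4),'r %.3f az %.3f'%(np.hypot(w[0],w[1]),np.arctan2(w[1],w[0])))
E
python3 - <<'E'
from h import *
p,d=load('top'); dishes(p)
W=cloud('top',d)
m=(abs(W[...,2]-.055)<.008)&(W[...,1]>.08)&(W[...,1]<.42)&(W[...,0]>.33)&(W[...,0]<.56)
ys,xs=np.nonzero(m); print(len(ys),W[m].min(0),W[m].max(0))
# gasket/rim corners from crop b px
for u,v in [(185,205),(577,210),(565,470),(163,468)]: print('rim',np.round(world('top',u/4+100,v/4+160,z=.095),3))
for u,v in [(728,205),(722,488),(155,478)]: print('case',np.round(world('top',u/4+100,v/4+160,z=.095),3))
for u,v in [(650,362),(622,376),(676,348)]: print('knob',np.round(world('top',u/4+100,v/4+160,z=.13),3))
for u,v in [(40,105),(532,110),(215,46),(390,46)]: print('lid',np.round(W[int(v/4+160),int(u/4+100)],3))
E
```

```text
dish [276.8 150.9] 198 [0.7752 0.0087 0.02  ] r 0.775 az 0.011
dish [360.5 161.1] 553 [ 0.7419 -0.2616  0.02  ] r 0.787 az -0.339
dish [370.8 217.5] 197 [ 0.5586 -0.292   0.02  ] r 0.630 az -0.482
dish [417.2 226.8] 198 [ 0.53   -0.4362  0.02  ] r 0.686 az -0.689
dish [329. 255.] 208 [ 0.4405 -0.1608  0.02  ] r 0.469 az -0.350
4930 [0.37992889 0.11674207 0.04713703] [0.55393075 0.38242078 0.06290791]
rim [0.563 0.386 0.095]
rim [0.561 0.093 0.095]
rim [0.37  0.094 0.095]
rim [0.369 0.387 0.095]
case [ 0.565 -0.02   0.095]
case [ 0.358 -0.02   0.095]
case [0.362 0.393 0.095]
knob [0.446 0.03  0.13 ]
knob [0.436 0.05  0.13 ]
knob [0.456 0.012 0.13 ]
lid [0.593 0.395 0.305]
lid [0.595 0.087 0.291]
lid [0.635 0.294 0.294]
lid [0.636 0.181 0.292]
```

```bash
cat >> h.py <<'E'
from scipy.spatial.transform import Rotation as Ro
def go(x,y,z):
    s=env.read_state(); q=s['tool_rot']; R=Ro.from_quat([q[1],q[2],q[3],q[0]])
    print('tool-cm',np.round(R.inv().apply(np.array([x,y,z])-s['ee_pos'])*100,2))
    ax=R.as_matrix(); print('toolx',np.round(ax[:,0],3),'yaw',round(np.arctan2(ax[1,0],ax[0,0]),3),'toolz',np.round(ax[:,2],3))
    for k in('clock','ee_pos','ft_force','gripper_width','grasp_force','joints'): print(k,np.round(s[k],3),end=' | ')
    print()
E
python3 -m handwheel '[[3.6,4.93,0,0,0,0],[3.6,4.93,0,0,0,0],[3.6,4.93,0,0,0,0],[3.6,4.93,0,0,0,0],[3.6,4.93,0,0,0,0],[3.6,4.93,0,0,0,0],[3.6,4.93,0,0,0,0]]' 0 40
python3 -m handwheel '[[3.6,4.93,0,0,0,0],[3.6,4.93,0,0,0,0],[3.6,4.93,0,0,0,0],[3.6,4.93,0,0,0,0],[3.6,4.93,0,0,0,0],[3.6,4.93,0,0,0,0.036],[0,0,0,0,0,0]]'
python3 -c "
from h import *
go(.4405,-.1608,.06)"
```

```text
clock: 0.98
ee_pos: [0.326, 0.1864, 0.2453]
tool_rot: [-0.0, 0.988, -0.156, 0.0]
ft_force: [1.4, 0.4, 0.0]
gripper_width: 0.085
grasp_force: 0.0
clock: 1.85
ee_pos: [0.4403, -0.163, 0.2443]
tool_rot: [0.0, 0.984, -0.178, -0.001]
ft_force: [-0.1, -0.0, 0.5]
gripper_width: 0.0853
grasp_force: 0.0
tool-cm [-0.03 -0.23 18.43]
toolx [ 0.937 -0.35  -0.002] yaw -0.357 toolz [-0.002 -0.    -1.   ]
clock 1.85 | ee_pos [ 0.44  -0.163  0.244] | ft_force [-0.068 -0.039  0.525] | gripper_width 0.085 | grasp_force 0.0 | joints [-0.007  0.119 -0.357  0.    -1.096  1.221] |
```

```bash

python3 -m handwheel '[[0,-0.2,0,0,0,-0.179],[0,0,0,0,0,-0.178],[0,0,5,0,0,0],[0,0,5,0,0,0],[0,0,4,0,0,0],[0,0,0,0,0.175,0],[0,0,0,0,0.175,0],[0,0,0,0,0,0]]' 0.2 40
python3 -c "
from h import *
go(.4405,-.1608,.03)
p,d=snap('top','t1');dishes(p)"
```

```text
clock: 2.85
ee_pos: [0.4365, -0.1569, 0.1038]
tool_rot: [-0.001, 0.985, 0.004, 0.171]
ft_force: [0.9, -0.8, -0.8]
gripper_width: 0.0685
grasp_force: 0.0
tool-cm [-2.12  0.4   7.08]
toolx [0.941 0.007 0.338] yaw 0.007 toolz [ 0.338  0.003 -0.941]
clock 2.85 | ee_pos [ 0.436 -0.157  0.104] | ft_force [ 0.923 -0.777 -0.808] | gripper_width 0.069 | grasp_force 0.0 | joints [ 0.006  0.175 -0.785 -0.005 -0.266  1.577] | 
dish [277.3 150.8] 213 [0.7754 0.0072 0.02  ] r 0.775 az 0.009
dish [360.5 161.1] 554 [ 0.7417 -0.2617  0.02  ] r 0.787 az -0.339
dish [370.9 217.5] 196 [ 0.5586 -0.2921  0.02  ] r 0.630 az -0.482
dish [417.2 226.8] 200 [ 0.5299 -0.4363  0.02  ] r 0.686 az -0.689
```

```bash

python3 -m handwheel '[[0,0,-3,0,-0.175,0],[0,0,-2,0,-0.175,0],[0,0,0,0,0,0.175],[0,0,0,0,0,0.175],[0,0,0,0,0,0.175],[0,0,0,0,0,0.175],[0,0,0,0,0,0.175],[0,0,0,0,0,0.175],[0,0,0,0,0,0.175],[0,0,0,0,0,0.175]]' 
python3 -m handwheel '[[0,0,0,0,0,0.175],[0,0,0,0,0.175,0],[0,0,0,0,0.175,0],[0,0,0,0,0.175,0],[0,0,0,0,0,0]]' 
python3 -c "
from h import *
go(.4405,-.1608,.1)"
python3 -m handwheel '[[0,0,0,0,-0.175,0],[0,0,0,0,-0.175,0],[0,0,0,0,-0.175,0],[0,0,0,0,-0.175,0],[0,0,0,0,-0.175,0],[0,0,0,0,-0.175,0],[0,0,0,0,-0.175,0],[0,0,0,0,-0.175,0],[0,0,0,0,-0.175,0],[0,0,0,0,-0.175,0]]' 
python3 -m handwheel '[[0,0,0,0,0,0],[0,0,0,0,0,0]]'
python3 -c "
from h import *
go(.4405,-.1608,.1)"
```

```text
clock: 4.15
ee_pos: [0.4299, -0.1573, 0.1489]
tool_rot: [-0.008, 0.766, -0.643, 0.01]
ft_force: [0.7, -0.4, -0.9]
gripper_width: 0.0682
grasp_force: 0.0
clock: 4.78
ee_pos: [0.4275, -0.159, 0.1478]
tool_rot: [-0.164, -0.686, 0.687, -0.175]
ft_force: [-0.1, -0.8, -0.1]
gripper_width: 0.0683
grasp_force: 0.0
tool-cm [-2.07 -1.22  4.33]
toolx [-0.004 -0.885  0.465] yaw -1.576 toolz [ 0.015 -0.465 -0.885]
clock 4.775 | ee_pos [ 0.428 -0.159  0.148] | ft_force [-0.052 -0.782 -0.122] | gripper_width 0.068 | grasp_force 0.0 | joints [ 0.22   0.193 -0.869  0.733 -0.752 -0.826] | 
clock: 6.02
ee_pos: [0.4281, -0.1636, 0.1487]
tool_rot: [-0.415, 0.579, -0.576, -0.401]
ft_force: [0.4, 0.2, -0.8]
gripper_width: 0.0683
grasp_force: 0.0
clock: 6.28
ee_pos: [0.4268, -0.1625, 0.1484]
tool_rot: [-0.411, 0.581, -0.578, -0.4]
ft_force: [-0.7, 0.8, 0.3]
gripper_width: 0.0683
grasp_force: 0.0
tool-cm [ 4.5  -1.3   1.83]
toolx [ 0.011 -0.342 -0.939] yaw -1.538 toolz [ 0.01   0.94  -0.342]
clock 6.275 | ee_pos [ 0.427 -0.163  0.148] | ft_force [-0.694  0.76   0.266] | gripper_width 0.068 | grasp_force 0.0 | joints [-0.626  0.658 -0.021 -0.901 -1.78   0.878] |
```

```bash

python3 -m handwheel '[[0,-0.65,0,0,0.17,0],[0,-0.65,0,0,0.17,0],[0,0,0,0,0.17,0],[0,0,0,0,0.17,0],[0,0,0,0,0.17,0],[0,0,0,0,0.17,0],[0,0,0,0,0.17,0],[0,0,0,0,0.17,0],[0,0,0,0,0.16,0],[0,0,0,0,0,0]]' 0
python3 -c "
from h import *
go(.4405,-.1608,.03)"
```

```text
clock: 7.52
ee_pos: [0.4379, -0.1604, 0.1492]
tool_rot: [-0.098, -0.699, 0.7, -0.107]
ft_force: [-0.1, -0.4, -1.3]
gripper_width: 0.0856
grasp_force: 0.0
tool-cm [-3.39 -0.11 11.43]
toolx [-0.002 -0.958  0.287] yaw -1.573 toolz [ 0.012 -0.287 -0.958]
clock 7.525 | ee_pos [ 0.438 -0.16   0.149] | ft_force [-0.076 -0.45  -1.299] | gripper_width 0.086 | grasp_force 0.0 | joints [ 0.154  0.191 -0.728  0.441 -0.734 -0.496] |
```

```bash

python3 -m handwheel '[[-1.95,-0.1,5.65,0,0,0],[-1.95,-0.1,5.65,0,0,0],[0,0,0,0,0,0],[0,0,0.3,0,0,0],[0,0,0.3,0,0,0]]' 0.2
python3 -m handwheel '[[0,0,0.2,0,0,0],[0,0,0,0,0,0]]'
python3 -m handwheel '[[0,0,0.2,0,0,0],[0,0,0,0,0,0]]'
python3 -m handwheel '[[0,0,0.2,0,0,0],[0,0,0,0,0,0]]'
python3 -c "
from h import *
go(.4405,-.1608,.01)"
```

```text
clock: 8.15
ee_pos: [0.4464, -0.1633, 0.0372]
tool_rot: [-0.099, -0.695, 0.703, -0.113]
ft_force: [0.5, 0.3, -0.2]
gripper_width: 0.0682
grasp_force: 0.0
clock: 8.4
ee_pos: [0.4444, -0.1639, 0.0336]
tool_rot: [-0.101, -0.696, 0.702, -0.111]
ft_force: [-0.0, -0.4, 0.4]
gripper_width: 0.0685
grasp_force: 0.0
clock: 8.65
ee_pos: [0.444, -0.1644, 0.031]
tool_rot: [-0.101, -0.696, 0.702, -0.11]
ft_force: [0.1, -0.3, 0.8]
gripper_width: 0.0684
grasp_force: 0.0
clock: 8.9
ee_pos: [0.444, -0.1651, 0.029]
tool_rot: [-0.102, -0.696, 0.702, -0.11]
ft_force: [0.7, -0.6, -0.5]
gripper_width: 0.0682
grasp_force: 0.0
tool-cm [-0.97  0.37  1.68]
toolx [-0.01  -0.955  0.296] yaw -1.582 toolz [ 0.011 -0.296 -0.955]
clock 8.9 | ee_pos [ 0.444 -0.165  0.029] | ft_force [ 0.677 -0.584 -0.547] | gripper_width 0.068 | grasp_force 0.0 | joints [ 0.026  0.395 -0.951  0.955 -0.372 -0.955] |
```

```bash

python3 -m handwheel '[[-0.5,0.15,0.3,0,0,0],[-0.5,0.2,0.3,0,0,0],[0,0,0,0,0,0]]'
python3 -m handwheel '[[0,0,0.2,0,0,0],[0,0,0,0,0,0]]'
python3 -m handwheel '[[0,0,0.2,0,0,0],[0,0,0,0,0,0]]'
python3 -m handwheel '[[0,0,0.2,0,0,0],[0,0,0,0,0,0]]'
python3 -c "
from h import *
go(.4405,-.1608,.01)"
```

```text
clock: 9.28
ee_pos: [0.4403, -0.1573, 0.0202]
tool_rot: [-0.102, -0.696, 0.702, -0.11]
ft_force: [-0.0, -0.1, -0.7]
gripper_width: 0.0687
grasp_force: 0.0
clock: 9.52
ee_pos: [0.4409, -0.1579, 0.0185]
tool_rot: [-0.101, -0.696, 0.702, -0.111]
ft_force: [0.2, -0.5, -0.2]
gripper_width: 0.0684
grasp_force: 0.0
clock: 9.78
ee_pos: [0.4408, -0.1585, 0.0165]
tool_rot: [-0.101, -0.696, 0.702, -0.11]
ft_force: [-0.2, 0.5, 0.2]
gripper_width: 0.0684
grasp_force: 0.0
clock: 10.02
ee_pos: [0.4408, -0.1591, 0.0146]
tool_rot: [-0.101, -0.696, 0.702, -0.11]
ft_force: [-0.4, -0.3, 0.1]
gripper_width: 0.0685
grasp_force: 0.0
tool-cm [0.03 0.03 0.49]
toolx [-0.011 -0.955  0.296] yaw -1.582 toolz [ 0.011 -0.296 -0.955]
clock 10.025 | ee_pos [ 0.441 -0.159  0.015] | ft_force [-0.352 -0.336  0.109] | gripper_width 0.068 | grasp_force 0.0 | joints [-0.013  0.414 -0.992  1.123 -0.335 -1.093] |
```

```bash

python3 -m handwheel '[[0,0,0,0,0,0],[0,0,0,0,0,0],[0,0,0,0,0,0],[0,0,0,0,0,0]]' 1 40
python3 -m handwheel '[[1.5,0,-4.8,0,0,0],[0,0,0,0,-0.175,0],[0,0,0,0,-0.175,0],[0,0,0,0,-0.175,0],[0,0,0,0,-0.175,0],[0,0,0,0,-0.175,0],[0,0,0,0,-0.175,0],[0,0,0,0,-0.175,0],[0,0,0,0,-0.175,0],[0,0,0,0,-0.17,0]]'
python3 -m handwheel '[[0,0,0,0,0,0],[0,0,0,0,0,0]]'
python3 -c "
from h import *
go(.4405,-.1608,.03)
snap('scene','s1')
p=cv2.imread('pics/s1.png')[130:300,170:370]
cv2.imwrite('pics/s1c.png',cv2.resize(p,None,fx=3.5,fy=3.5))"
```

```text
clock: 10.52
ee_pos: [0.4411, -0.159, 0.0151]
tool_rot: [-0.101, -0.696, 0.702, -0.111]
ft_force: [-1.4, 1.2, 6.2]
gripper_width: 0.0584
grasp_force: 42.1
clock: 11.78
ee_pos: [0.4391, -0.1869, 0.0526]
tool_rot: [0.334, -0.612, 0.636, 0.331]
ft_force: [-0.0, 0.8, -1.3]
gripper_width: 0.0583
grasp_force: 43.7
clock: 12.02
ee_pos: [0.4386, -0.1859, 0.0526]
tool_rot: [0.331, -0.613, 0.637, 0.33]
ft_force: [-1.0, 1.0, -0.5]
gripper_width: 0.0587
grasp_force: 43.7
tool-cm [ 0.45 -0.14  3.35]
toolx [-0.029 -0.563 -0.826] yaw -1.622 toolz [ 0.017  0.826 -0.564]
clock 12.025 | ee_pos [ 0.439 -0.186  0.053] | ft_force [-0.962  1.022 -0.544] | gripper_width 0.059 | grasp_force 43.739 | joints [-0.58   0.714 -0.06  -0.779 -1.49   0.9  ] |
```

View pics/s1c.png

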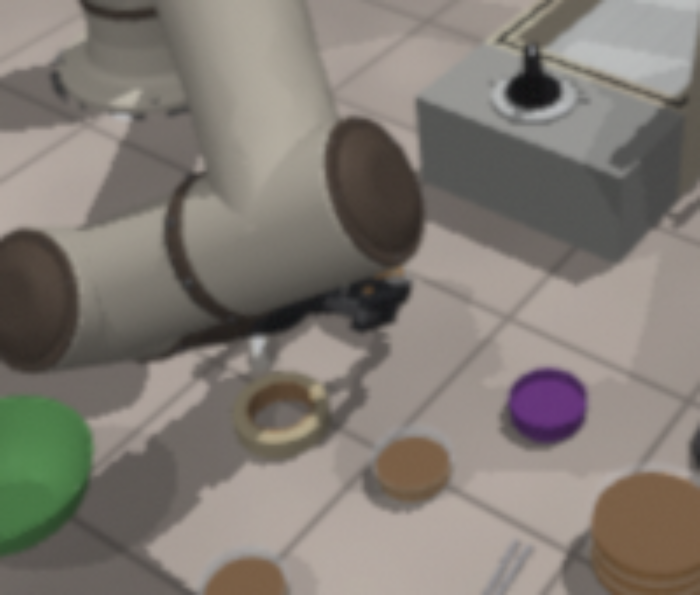

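```bash

python3 -m handwheel '[[0,0,2,0,-0.1,0],[0,0,2,0,-0.1,0],[0,0,0.5,0,-0.1,0],[0,0,0,0,0,0],[0,0,0,0,0,0]]'
python3 -c "
from h import *
go(.46,-.124,.033)"
```

```text
clock: 12.7
ee_pos: [0.4397, -0.1459, 0.0323]
tool_rot: [0.423, -0.558, 0.579, 0.418]
ft_force: [-1.0, 2.0, 4.6]
gripper_width: 0.0581
grasp_force: 44.5
tool-cm [-0.75 -1.97  2.12]
toolx [-0.019 -0.292 -0.956] yaw -1.638 toolz [ 0.023  0.956 -0.292]
clock 12.7 | ee_pos [ 0.44  -0.146  0.032] | ft_force [-1.005  2.016  4.64 ] | gripper_width 0.058 | grasp_force 44.453 | joints [-0.607  0.87  -0.029 -0.931 -1.67   1.009] |
```

```bash

python3 -m handwheel '[[-0.4,0,0,0,0,0],[-0.45,-1,1.1,0,0,0],[-0.3,-1,1,0,0,0],[0,0,0,0,0,0],[0.2,0,0,0,0,0],[0,0,0,0,0,0]]'
python3 -c "
from h import *
go(.46,-.124,.0315)"
```

```text
clock: 13.45
ee_pos: [0.4601, -0.1254, 0.0324]
tool_rot: [0.423, -0.557, 0.58, 0.418]
ft_force: [0.6, 0.6, -0.7]
gripper_width: 0.0591
grasp_force: 29.5
tool-cm [0.04 0.01 0.16]
toolx [-0.023 -0.292 -0.956] yaw -1.648 toolz [ 0.025  0.956 -0.293]
clock 13.45 | ee_pos [ 0.46  -0.125  0.032] | ft_force [ 0.58   0.636 -0.731] | gripper_width 0.059 | grasp_force 29.526 | joints [-0.567  0.868 -0.02  -0.966 -1.654  0.983] |
```

```bash

python3 -m handwheel '[[0.15,0,0,0,0,0],[0,0,0,0,0,0],[0,0,0,0,0,0]]'
python3 -c "
from h import *
go(.46,-.124,.0315)
p,d=snap('top','t2')
cv2.imwrite('pics/t2c.png',cv2.resize(p[180:320,240:420,::-1],None,fx=4,fy=4))"
```

```text
clock: 13.82
ee_pos: [0.46, -0.1257, 0.0323]
tool_rot: [0.423, -0.557, 0.579, 0.418]
ft_force: [0.7, 0.3, 5.4]
gripper_width: 0.0583
grasp_force: 44.2
tool-cm [0.02 0.01 0.18]
toolx [-0.021 -0.291 -0.957] yaw -1.644 toolz [ 0.025  0.956 -0.291]
clock 13.825 | ee_pos [ 0.46  -0.126  0.032] | ft_force [0.745 0.268 5.438] | gripper_width 0.058 | grasp_force 44.199 | joints [-0.568  0.869 -0.019 -0.966 -1.656  0.984] |
```

View pics/t2c.png

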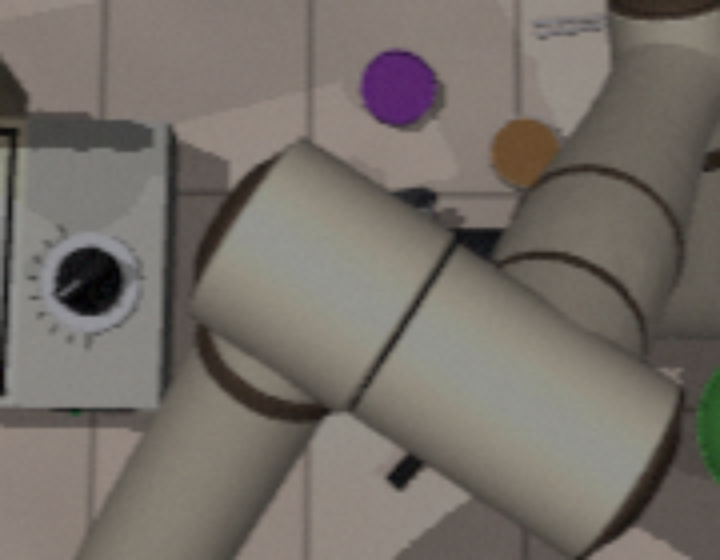

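```bash

python3 -m handwheel '[[0,0,0,0,0,0],[0,0,0,0,0,0],[0,0,0,0,0,0],[0,0,0,0,0,0]]' 0.2
python3 -m handwheel '[[-0.08,0,0,0,0.13,0],[-0.08,0,0,0,0.13,0],[-0.08,0,0,0,0.13,0],[-0.08,0,0,0,0.13,0],[-0.08,0,0,0,0.13,0],[-0.08,0,0,0,0.13,0],[0,0,0,0,0,0]]'
python3 -c "
from h import *
go(.46,-.12,.0315)"
```

```text
clock: 14.38
ee_pos: [0.4603, -0.1256, 0.0311]
tool_rot: [0.423, -0.557, 0.58, 0.418]
ft_force: [0.4, 0.2, 0.3]
gripper_width: 0.0683
grasp_force: 0.0
clock: 15.25
ee_pos: [0.4604, -0.1212, 0.0364]
tool_rot: [0.171, -0.676, 0.696, 0.174]
ft_force: [-0.3, -0.3, 0.1]
gripper_width: 0.0683
grasp_force: 0.0
tool-cm [0.13 0.04 0.48]
toolx [-0.029 -0.88  -0.474] yaw -1.604 toolz [ 0.002  0.474 -0.881]
clock 15.25 | ee_pos [ 0.46  -0.121  0.036] | ft_force [-0.287 -0.331  0.051] | gripper_width 0.068 | grasp_force 0.0 | joints [-0.251  0.518 -0.286 -0.585 -0.983  0.605] |
```

```bash

python3 -m handwheel '[[-0.08,0,0,0,0.125,0],[-0.08,0,0,0,0.125,0],[-0.08,0,0,0,0.125,0],[-0.08,0,0,0,0.125,0],[-0.08,0,0,0,0.125,0],[-0.08,0,0,0,0.125,0],[-0.08,0,0,0,0.125,0],[-0.08,0,0,0,0.125,0],[0,0,0,0,0,0]]'
python3 -c "
from h import *
go(.46,-.1176,.036)
p,d=snap('top','t3');s,_=snap('scene','s3')
a=cv2.resize(p[190:290,270:380,::-1],(600,545)); cv2.imwrite('pics/t3c.png',a)
cv2.imwrite('pics/s3c.png',cv2.resize(s[150:260,220:370,::-1],None,fx=4,fy=4))"
```

```text
clock: 16.38
ee_pos: [0.4595, -0.1194, 0.0346]
tool_rot: [-0.18, -0.677, 0.695, -0.161]
ft_force: [-0.9, -0.5, 0.2]
gripper_width: 0.0683
grasp_force: 0.0
tool-cm [-0.1  -0.04 -0.21]
toolx [-0.019 -0.883  0.469] yaw -1.592 toolz [-0.033 -0.468 -0.883]
clock 16.375 | ee_pos [ 0.459 -0.119  0.035] | ft_force [-0.897 -0.485  0.156] | gripper_width 0.068 | grasp_force 0.0 | joints [ 0.228  0.446 -0.912  0.949 -0.584 -1.153] |
```

View pics/s3c.png

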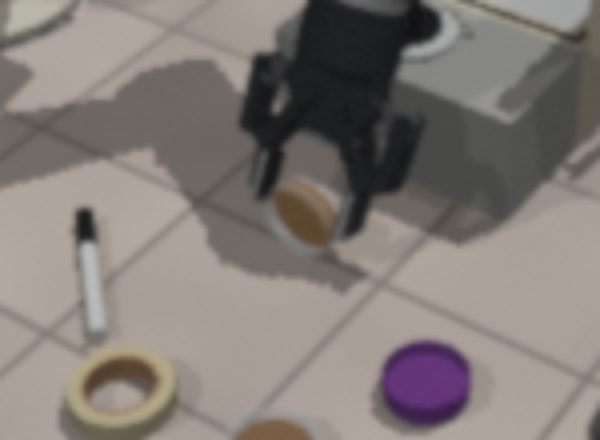

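The crop shows the plate standing on edge between the fingers at (305,215), with its agar side toward the camera. I regrip it and tip it lid-down.

```bash

python3 -m handwheel '[[0,0,0,0,0,0],[0,0,0,0,0,0],[0,0,0,0,0,0],[0,0,0,0,0,0],[1,0,-1.75,0,0,0],[1,0,-1.75,0,0,0]]' 1 50
python3 -m handwheel '[[0,0,0,0,-0.136,0],[0,0,0,0,-0.136,0],[0,0,0,0,-0.136,0],[0,0,0,0,-0.136,0],[0,0,0,0,-0.136,0],[0,0,0,0,-0.136,0],[0,0,0,0,-0.136,0],[0,0,0,0,-0.136,0],[0,0,0,0,-0.136,0],[0,0,0,0,0,0]]'
python3 -c "
from h import *
go(.46,-.125,.026)"
```

```text
clock: 17.23
ee_pos: [0.4601, -0.1199, 0.0757]
tool_rot: [-0.179, -0.677, 0.696, -0.161]
ft_force: [-0.2, -0.0, -1.2]
gripper_width: 0.0582
grasp_force: 53.7
clock: 18.48
ee_pos: [0.4604, -0.1213, 0.0739]
tool_rot: [0.253, -0.645, 0.674, 0.257]
ft_force: [0.5, 0.3, 0.1]
gripper_width: 0.058
grasp_force: 53.7
tool-cm [ 3.5  -0.07  3.3 ]
toolx [-0.04  -0.739 -0.673] yaw -1.625 toolz [ 0.01   0.673 -0.74 ]
clock 18.475 | ee_pos [ 0.46  -0.121  0.074] | ft_force [0.539 0.285 0.139] | gripper_width 0.058 | grasp_force 53.654 | joints [-0.381  0.549 -0.175 -0.722 -1.255  0.715] |
```

```bash

python3 -m handwheel '[[1.5,0,1.65,0,0,0],[1.5,0,1.65,0,0,0],[0,0,0,0,0,0],[0.13,0,0.15,0,0,0],[0,0,0,0,0,0]]'
python3 -m handwheel '[[0.13,0,0.15,0,0,0],[0,0,0,0,0,0]]'
python3 -m handwheel '[[0.13,0,0.15,0,0,0],[0,0,0,0,0,0]]'
```

```text
clock: 19.1
ee_pos: [0.4605, -0.1198, 0.0298]
tool_rot: [0.254, -0.647, 0.672, 0.256]
ft_force: [-0.3, -0.6, -1.1]
gripper_width: 0.058
grasp_force: 53.7
clock: 19.35
ee_pos: [0.4602, -0.1199, 0.0276]
tool_rot: [0.254, -0.647, 0.672, 0.256]
ft_force: [0.0, -0.1, -1.2]
gripper_width: 0.0583
grasp_force: 53.7
clock: 19.6
ee_pos: [0.46, -0.1198, 0.0254]
tool_rot: [0.254, -0.647, 0.672, 0.256]
ft_force: [-0.7, 1.3, 0.0]
gripper_width: 0.0578
grasp_force: 53.7
```

```bash

python3 -m handwheel '[[0,0,0,0,0,0],[0,0,0,0,0,0],[0,0,0,0,0,0],[-1.3,0,-1.5,0,0,0],[-1.3,0,-1.5,0,0.1,0],[-1.3,0,-1.5,0,0.13,0],[0,0,0,0,0.13,0],[0,0,0,0,0.13,0],[0,0,0,0,0.13,0],[0,0,0,0,0.12,0]]' 0.15
python3 -m handwheel '[[2,0,-5,0,0,0],[2,0,-5,0,0,0],[0,0,0,0,0,0]]'
python3 -c "
from h import *
go(.46,-.122,.06)
p,d=snap('top','t4');s,_=snap('scene','s4');dishes(p)
cv2.imwrite('pics/s4c.png',np.hstack([cv2.resize(s[150:260,220:370,::-1],(400,400)),cv2.resize(p[190:290,270:370,::-1],(400,400))]))"
```

```text
clock: 20.85
ee_pos: [0.4621, -0.1188, 0.087]
tool_rot: [-0.006, -0.696, 0.718, 0.002]
ft_force: [-0.7, -1.2, -0.1]
gripper_width: 0.0727
grasp_force: 0.0
clock: 21.22
ee_pos: [0.464, -0.1599, 0.1907]
tool_rot: [-0.003, -0.695, 0.719, 0.0]
ft_force: [0.3, 1.1, -0.6]
gripper_width: 0.0725
grasp_force: 0.0
tool-cm [-3.82  0.47 13.05]
toolx [-0.033 -0.999  0.004] yaw -1.604 toolz [-0.004 -0.003 -1.   ]
clock 21.225 | ee_pos [ 0.464 -0.16   0.191] | ft_force [ 0.297  1.147 -0.616] | gripper_width 0.073 | grasp_force 0.0 | joints [ 0.002  0.209 -0.394  0.004 -0.972 -0.037] | 
dish [277.2 150.8] 214 [0.7752 0.0074 0.02  ] r 0.775 az 0.010
dish [360.5 161.1] 553 [ 0.7417 -0.2616  0.02  ] r 0.786 az -0.339
dish [370.9 217.5] 196 [ 0.5586 -0.2921  0.02  ] r 0.630 az -0.482
dish [417.2 226.7] 202 [ 0.5301 -0.4362  0.02  ] r 0.686 az -0.689
```

View pics/s4c.png

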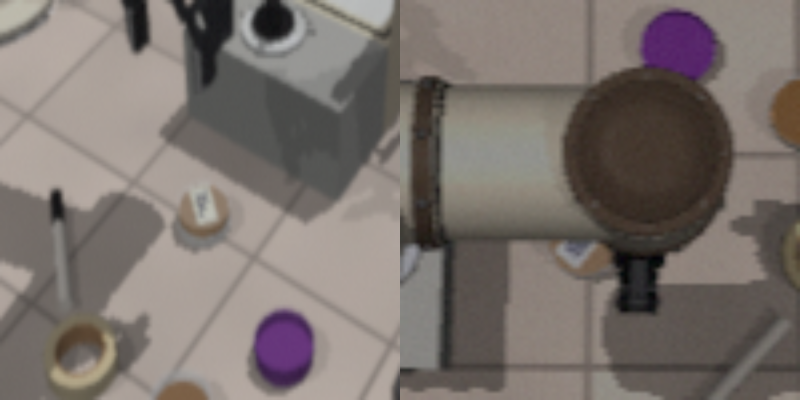

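The picture shows the plate inverted, label up, at (204,210) of the left half.

```bash

python3 -c "
from h import *
w=world('scene',296.5,207.8,z=.02);print(w)
print(world('scene',287.5,263.5,z=.02),'B check')
go(w[0],w[1],.045)"
```

```text
[ 0.46705044 -0.12721294  0.02      ]
[ 0.56949193 -0.30491058  0.02      ] B check
tool-cm [-3.22 -0.68 14.11]
toolx [-0.033 -0.999  0.002] yaw -1.604 toolz [-0.014 -0.002 -1.   ]
clock 21.325 | ee_pos [ 0.461 -0.159  0.186] | ft_force [ 0.415 -0.434 -0.76 ] | gripper_width 0.073 | grasp_force 0.0 | joints [ 0.003  0.213 -0.401  0.002 -0.971 -0.037] |
```

```bash

python3 -m handwheel '[[0,-4,0,0,0,0],[0,-4,0,0,0,0],[0,0,0,0,0,0]]' 0
python3 -c "
from h import *
p,d=snap('top','t5')
h=cv2.cvtColor(p,cv2.COLOR_RGB2HSV).astype(int); W=cloud('top',d)
m=(W[...,0]>.42)&(W[...,0]<.50)&(W[...,1]>-.16)&(W[...,1]<-.08)&(W[...,2]>.012)&(W[...,2]<.03)
v,u=np.nonzero(m);print(len(u),world('top',(u.min()+u.max())/2,(v.min()+v.max())/2,z=.02),u.min(),u.max(),v.min(),v.max())
go(.46,-.121,.045)"
```

```text
clock: 21.7
ee_pos: [0.5425, -0.1612, 0.1817]
tool_rot: [-0.008, -0.696, 0.718, 0.006]
ft_force: [0.4, 0.7, -0.1]
gripper_width: 0.0853
grasp_force: 0.0
266 [ 0.4573229 -0.1173954  0.02     ] 306 324 241 258
tool-cm [-3.78  7.94 13.83]
toolx [-0.032 -0.999  0.002] yaw -1.603 toolz [-0.02  -0.002 -1.   ]
clock 21.75 | ee_pos [ 0.541 -0.161  0.182] | ft_force [-0.283 -0.328 -0.587] | gripper_width 0.085 | grasp_force 0.0 | joints [-0.002  0.345 -0.223  0.002 -1.023 -0.032] |
```

```bash

python3 -m handwheel '[[-2.05,4.1,2,0,0,0],[-2.05,4.1,3,0,0,0],[0,0,4,0,0,0],[0,0,4,0,0,0],[0,0,0,0,0,0]]' 0
python3 -c "
from h import *
go(.457,-.117,.015)"
```

```text
clock: 22.38
ee_pos: [0.4548, -0.1183, 0.0528]
tool_rot: [-0.01, -0.695, 0.719, 0.008]
ft_force: [-0.6, 0.6, 0.7]
gripper_width: 0.0854
grasp_force: 0.0
tool-cm [-0.15 -0.31  3.77]
toolx [-0.033 -0.999  0.003] yaw -1.603 toolz [-0.025 -0.002 -1.   ]
clock 22.375 | ee_pos [ 0.455 -0.118  0.053] | ft_force [-0.581  0.605  0.73 ] | gripper_width 0.085 | grasp_force 0.0 | joints [ 0.093  0.383 -0.589  0.    -0.624 -0.126] |
```

```bash

python3 -m handwheel '[[-0.1,-0.2,1.85,0.025,0,0],[0,0,1.85,0,0,0],[0,0,0,0,0,0],[0,0,0,0,0,0]]' 0
python3 -m handwheel '[[0,0,0,0,0,0],[0,0,0,0,0,0],[0,0,0,0,0,0],[0,0,0,0,0,0],[0,0,0,0,0,0],[0,0,-6,0,0,0],[0,0,-6,0,0,0],[0,0,-6,0,0,0]]' 1 50
python3 -m handwheel '[[-5.5,0,0,0,0,0],[-5.5,0,0,0,0,0],[-5.5,0,0,0,0,0],[-5.5,0,0,0,0,0],[-5.5,0,0,0,0,0],[-5.5,0,0,0,0,0],[-5.5,0,0,0,0,0],[-5.5,0,0,0,0,0],[0,0,0,0,0,0]]'
python3 -c "
from h import *
go(.465,.325,.09)"
```

```text
clock: 22.88
ee_pos: [0.4614, -0.1173, 0.0193]
tool_rot: [0.003, -0.696, 0.718, -0.005]
ft_force: [-0.7, 0.3, -0.2]
gripper_width: 0.0853
grasp_force: 0.0
clock: 23.88
ee_pos: [0.4584, -0.1168, 0.2]
tool_rot: [0.002, -0.696, 0.718, -0.004]
ft_force: [1.9, 0.2, -1.6]
gripper_width: 0.0576
grasp_force: 54.2
clock: 25.0
ee_pos: [0.4728, 0.3262, 0.1963]
tool_rot: [0.002, -0.697, 0.717, -0.004]
ft_force: [-0.7, -1.0, -1.4]
gripper_width: 0.0577
grasp_force: 54.4
tool-cm [ 0.12  0.87 10.62]
toolx [-0.028 -1.     0.002] yaw -1.599 toolz [ 0.009 -0.003 -1.   ]
clock 25.0 | ee_pos [0.473 0.326 0.196] | ft_force [-0.702 -0.988 -1.375] | gripper_width 0.058 | grasp_force 54.401 | joints [ 0.89   0.336 -0.199  0.01  -1.032 -0.924] |
```

```bash

python3 -m handwheel '[[0.1,0.8,5.8,0,0,0],[0,0.15,5.8,0,0,0],[0,0,0,0,0,0],[0,0,0.2,0,0,0],[0,0,0,0,0,0]]'
python3 -m handwheel '[[0,0,0.2,0,0,0],[0,0,0,0,0,0]]'
python3 -m handwheel '[[0,0,0.15,0,0,0],[0,0,0,0,0,0]]'
```

```text
clock: 25.62
ee_pos: [0.4657, 0.3227, 0.0811]
tool_rot: [0.004, -0.696, 0.718, -0.004]
ft_force: [0.6, 0.5, -0.5]
gripper_width: 0.0576
grasp_force: 65.3
clock: 25.88
ee_pos: [0.4648, 0.322, 0.0774]
tool_rot: [0.003, -0.696, 0.718, -0.004]
ft_force: [-0.7, -0.8, -0.9]
gripper_width: 0.0576
grasp_force: 65.3
clock: 26.12
ee_pos: [0.4645, 0.3218, 0.0751]
tool_rot: [0.002, -0.696, 0.718, -0.004]
ft_force: [0.6, -0.5, -0.9]
gripper_width: 0.0576
grasp_force: 65.3
```

Lower until contact, release, and rise.

```bash

python3 -m handwheel '[[0,0,0.1,0,0,0],[0,0,0,0,0,0]]'
python3 -m handwheel '[[0,0,0.1,0,0,0],[0,0,0,0,0,0]]'
python3 -m handwheel '[[0,0,0,0,0,0],[0,0,0,0,0,0],[0,0,0,0,0,0],[0,0,-6,0,0,0],[0,0,-6,0,0,0],[0,0,-3,0,0,0],[5.5,0,0,0,0,0],[5.5,0,0,0,0,0],[5.5,0,0,0,0,0],[5.5,0,0,0,0,0]]' 0.15
python3 -m handwheel '[[5.5,0,0,0,0,0],[5.5,0,0,0,0,0],[5.5,0,0,0,0,0],[5.5,0,0,0,0,0],[0,0,0,0,0,0]]' 0
python3 -c "
from h import *
p,d=snap('top','t6');dishes(p)
W=cloud('top',d)
m=(W[...,0]>.40)&(W[...,0]<.53)&(W[...,1]>.12)&(W[...,1]<.365)&(W[...,2]>.067)&(W[...,2]<.082)
v,u=np.nonzero(m);print(len(u),world('top',(u.min()+u.max())/2,(v.min()+v.max())/2,z=.075),u.min(),u.max(),v.min(),v.max())
cv2.imwrite('pics/t6c.png',cv2.resize(p[200:280,130:290,::-1],None,fx=3,fy=3))
go(.5586,-.2921,.1)"
```

```text
clock: 26.38
ee_pos: [0.4646, 0.3218, 0.074]
tool_rot: [0.002, -0.696, 0.718, -0.004]
ft_force: [-0.5, -0.0, 0.1]
gripper_width: 0.0575
grasp_force: 65.3
clock: 26.62
ee_pos: [0.4646, 0.3218, 0.0731]
tool_rot: [0.002, -0.696, 0.718, -0.004]
ft_force: [-0.3, -0.3, -1.5]
gripper_width: 0.058
grasp_force: 65.3
clock: 27.88
ee_pos: [0.4559, 0.1008, 0.224]
tool_rot: [0.002, -0.696, 0.718, -0.004]
ft_force: [0.3, 0.7, -0.4]
gripper_width: 0.073
grasp_force: 0.0
clock: 28.5
ee_pos: [0.4485, -0.1204, 0.2243]
tool_rot: [0.002, -0.693, 0.72, -0.004]
ft_force: [0.3, 0.3, -0.2]
gripper_width: 0.0854
grasp_force: 0.0
dish [277.3 150.9] 214 [0.7751 0.0071 0.02  ] r 0.775 az 0.009
dish [360.4 161.1] 553 [ 0.7418 -0.2614  0.02  ] r 0.787 az -0.339
dish [370.9 217.5] 197 [ 0.5584 -0.2921  0.02  ] r 0.630 az -0.482
dish [417.2 226.7] 201 [ 0.5301 -0.4363  0.02  ] r 0.687 az -0.689
304 [0.46271163 0.32137012 0.075     ] 158 178 236 255
tool-cm [ 16.87 -11.49  12.58]
toolx [-0.036 -0.999  0.003] yaw -1.607 toolz [ 0.009 -0.003 -1.   ]
clock 28.55 | ee_pos [ 0.449 -0.119  0.224] | ft_force [-0.384  0.034 -0.304] | gripper_width 0.085 | grasp_force 0.0 | joints [ 0.095  0.123 -0.409  0.004 -1.031 -0.133] |
```

View pics/t6c.png

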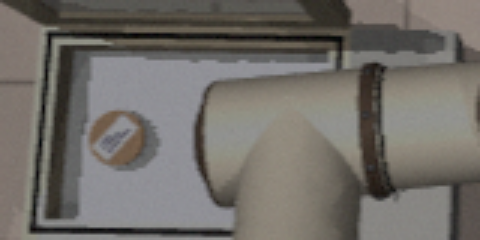

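Plate 1 lies label up on the chamber floor at crop (117,140). For plate B the tape blocks closing along x, so I'll turn the jaws to close along y.

```bash

python3 -m handwheel '[[4.2,-2.9,0,0,0,0],[4.2,-2.9,0,0,0,0],[4.2,-2.9,0,0,0,0],[4.2,-2.8,0,0,0,0],[0,0,0,0,0,0.17],[0,0,0,0,0,0.17],[0,0,0,0,0,0.17],[0,0,0,0,0,0.17],[0,0,0,0,0,0.17],[0,0,0,0,0,0.17]]' 0
python3 -m handwheel '[[0,0,0,0,0,0.17],[0,0,0,0,0,0.17],[0,0,0,0,0,0.17],[0,0,5,0,0.15,0],[0,0,4,0,0.15,0],[0,0,0,0,0,0]]' 0
python3 -c "
from h import *
go(.5643,-.2921,.029)"
```

```text
clock: 29.8
ee_pos: [0.5594, -0.2874, 0.2257]
tool_rot: [0.004, -0.255, 0.967, -0.002]
ft_force: [0.6, 0.3, -0.6]
gripper_width: 0.0853
grasp_force: 0.0
clock: 30.55
ee_pos: [0.5527, -0.2868, 0.1293]
tool_rot: [-0.151, -0.005, 0.989, -0.0]
ft_force: [-0.9, 0.5, -1.1]
gripper_width: 0.0854
grasp_force: 0.0
tool-cm [-4.1  -0.56  9.23]
toolx [-0.954 -0.011  0.299] yaw -3.13 toolz [-0.299 -0.002 -0.954]
clock 30.55 | ee_pos [ 0.553 -0.287  0.129] | ft_force [-0.859  0.548 -1.091] | gripper_width 0.085 | grasp_force 0.0 | joints [-0.192  0.608  0.025  0.062 -1.285 -1.395] |
```

```bash

python3 -m handwheel '[[-2.05,-0.28,4.6,0,0,0],[-2.05,-0.28,4.6,0,0,0],[0,0,0,0,0,0],[0,0,0,0,0,0]]' 0.1
python3 -c "
from h import *
go(.5600,-.2921,.0148)"
```

```text
clock: 31.05
ee_pos: [0.5682, -0.2954, 0.04]
tool_rot: [-0.142, -0.005, 0.99, -0.003]
ft_force: [0.3, -0.5, 0.1]
gripper_width: 0.0768
grasp_force: 0.0
tool-cm [0.08 0.35 2.64]
toolx [-0.959 -0.008  0.282] yaw -3.133 toolz [-0.282 -0.008 -0.959]
clock 31.05 | ee_pos [ 0.568 -0.295  0.04 ] | ft_force [ 0.276 -0.468  0.118] | gripper_width 0.077 | grasp_force 0.0 | joints [-0.199  0.719 -0.013  0.07  -1.119 -1.402] |
```

```bash

python3 -m handwheel '[[0,0.2,1.3,0,0,0],[0.08,0.15,1.3,0,0,0],[0,0,0,0,0,0],[0,0,0,0,0,0]]' 0.1
python3 -m handwheel '[[0,0,0,0,0,0],[0,0,0,0,0,0],[0,0,0,0,0,0],[0,0,0,0,0,0],[0,0,0,0,0,0]]' 1 50
python3 -m handwheel '[[0.8,0,-5,0,0,0],[0.8,0,-5,0,0,0],[0,0,0,0,0,0]]'
python3 -c "
from h import *
go(.46,-.13,.12)"
```

```text
clock: 31.55
ee_pos: [0.5583, -0.2919, 0.0118]
tool_rot: [-0.145, -0.004, 0.989, -0.002]
ft_force: [-0.3, 0.2, 0.7]
gripper_width: 0.077
grasp_force: 0.0
clock: 32.17
ee_pos: [0.5591, -0.292, 0.0124]
tool_rot: [-0.144, -0.004, 0.99, -0.003]
ft_force: [2.5, 0.3, 5.5]
gripper_width: 0.058
grasp_force: 54.2
clock: 32.55
ee_pos: [0.5737, -0.292, 0.1158]
tool_rot: [-0.141, -0.004, 0.99, -0.003]
ft_force: [-0.4, -0.3, -1.4]
gripper_width: 0.0581
grasp_force: 53.9
tool-cm [10.92 16.3   2.66]
toolx [-0.96  -0.007  0.28 ] yaw -3.134 toolz [-0.28  -0.007 -0.96 ]
clock 32.55 | ee_pos [ 0.574 -0.292  0.116] | ft_force [-0.423 -0.265 -1.429] | gripper_width 0.058 | grasp_force 53.855 | joints [-0.193  0.644  0.059  0.064 -1.264 -1.398] |
```

```bash

python3 -m handwheel '[[2.75,4.07,0.65,0,0,0],[2.75,4.07,0.65,0,0,0],[2.75,4.07,0.65,0,0,0],[2.75,4.07,0.65,0,0,0],[0,0,0,0.0485,0,-0.166],[0,0,0,0.0485,0,-0.166],[0,0,0,0.0485,0,-0.166],[0,0,0,0.0485,0,-0.166],[0,0,0,0.0485,0,-0.166],[0,0,0,0.0485,0,-0.166]]'
python3 -m handwheel '[[0,0,0,0.0485,0,-0.166],[0,0,0,0.0485,0,-0.166],[0,0,0,0.0485,0,-0.166],[0,0,0,0,-0.15,0],[0,0,0,0,-0.15,0],[0,0,0,0,-0.15,0],[0,0,0,0,-0.15,0],[0,0,0,0,-0.15,0],[0,0,0,0,0,0]]'
python3 -c "
from h import *
go(.46,-.124,.08)"
```

```text
clock: 33.8
ee_pos: [0.4557, -0.1296, 0.1167]
tool_rot: [-0.128, -0.497, 0.855, -0.07]
ft_force: [-0.0, -1.2, -0.4]
gripper_width: 0.0587
grasp_force: 53.8
clock: 34.92
ee_pos: [0.4564, -0.1313, 0.1161]
tool_rot: [0.16, -0.683, 0.693, 0.165]
ft_force: [0.0, 0.3, -1.0]
gripper_width: 0.0583
grasp_force: 53.8
tool-cm [ 0.96 -0.39  3.56]
toolx [-0.015 -0.894 -0.447] yaw -1.588 toolz [-0.005  0.448 -0.894]
clock 34.925 | ee_pos [ 0.456 -0.131  0.116] | ft_force [ 0.037  0.271 -1.023] | gripper_width 0.058 | grasp_force 53.793 | joints [-0.244  0.389 -0.25  -0.504 -1.112  0.498] |
```

```bash

python3 -m handwheel '[[0,-0.2,0,0,-0.137,0],[0,-0.2,0,0,-0.137,0],[0,0,0,0,-0.137,0],[0,0,0,0,-0.137,0],[0,0,0,0,-0.137,0],[0,0,0,0,-0.137,0],[0,0,0,0,0,0],[0,0,0,0,0,0]]'
python3 -c "
from h import *
go(.46,-.122,.034)"
```

```text
clock: 35.92
ee_pos: [0.4611, -0.1287, 0.1182]
tool_rot: [0.421, -0.564, 0.57, 0.424]
ft_force: [-0.7, -0.6, -0.8]
gripper_width: 0.0583
grasp_force: 53.8
tool-cm [7.88 0.04 3.04]
toolx [-0.009 -0.285 -0.959] yaw -1.603 toolz [ 0.002  0.959 -0.285]
clock 35.925 | ee_pos [ 0.461 -0.129  0.118] | ft_force [-0.708 -0.59  -0.833] | gripper_width 0.058 | grasp_force 53.825 | joints [-5.670e-01  7.350e-01  1.000e-03 -9.690e-01 -1.762e+00  8.700e-01] |
```

```bash

python3 -m handwheel '[[3.9,0,1.5,0,0,0],[3.9,0,1.5,0,0,0],[0,0,0,0,0,0],[0.1,0,0.03,0,0,0],[0,0,0,0,0,0]]'
python3 -m handwheel '[[0.15,0,0.04,0,0,0],[0,0,0,0,0,0]]'
python3 -m handwheel '[[0.1,0,0.03,0,0,0],[0,0,0,0,0,0]]'
```

```text
clock: 36.55
ee_pos: [0.4616, -0.1232, 0.0358]
tool_rot: [0.423, -0.565, 0.569, 0.423]
ft_force: [0.9, 0.1, 0.9]
gripper_width: 0.0589
grasp_force: 53.8
clock: 36.8
ee_pos: [0.4609, -0.123, 0.0328]
tool_rot: [0.423, -0.563, 0.569, 0.424]
ft_force: [-0.1, -0.4, -0.4]
gripper_width: 0.0582
grasp_force: 53.8
clock: 37.05
ee_pos: [0.4607, -0.1229, 0.0312]
tool_rot: [0.423, -0.563, 0.569, 0.424]
ft_force: [-0.3, -0.2, -1.6]
gripper_width: 0.0585
grasp_force: 53.8
```

```bash

python3 -m handwheel '[[0.05,0,0,0,0,0],[0,0,0,0,0,0]]'
python3 -m handwheel '[[0,0,0,0,0,0],[0,0,0,0,0,0],[0,0,0,0,0,0],[0,0,0,0,0,0]]' 0.2
python3 -m handwheel '[[-0.04,0,0,0,0.127,0],[-0.04,0,0,0,0.127,0],[-0.04,0,0,0,0.127,0],[-0.04,0,0,0,0.127,0],[-0.04,0,0,0,0.127,0],[-0.04,0,0,0,0.127,0],[-0.04,0,0,0,0.127,0],[0,0,0,0,0,0]]'
python3 -m handwheel '[[-0.04,0,0,0,0.127,0],[-0.04,0,0,0,0.127,0],[-0.04,0,0,0,0.127,0],[-0.04,0,0,0,0.127,0],[-0.04,0,0,0,0.127,0],[-0.04,0,0,0,0.127,0],[-0.04,0,0,0,0.127,0],[0,0,0,0,0,0]]'
python3 -c "
from h import *
go(.46,-.12,.034)
s,_=snap('scene','s7')
cv2.imwrite('pics/s7c.png',cv2.resize(s[150:260,220:370,::-1],None,fx=4,fy=4))"
```

```text
clock: 37.3
ee_pos: [0.4607, -0.123, 0.0307]
tool_rot: [0.423, -0.563, 0.569, 0.424]
ft_force: [0.1, 0.0, -0.5]
gripper_width: 0.0588
grasp_force: 53.8
clock: 37.8
ee_pos: [0.4608, -0.123, 0.0308]
tool_rot: [0.423, -0.563, 0.569, 0.424]
ft_force: [0.1, -0.8, 0.4]
gripper_width: 0.0685
grasp_force: 0.0
clock: 38.8
ee_pos: [0.4605, -0.1194, 0.034]
tool_rot: [0.137, -0.692, 0.694, 0.141]
ft_force: [0.1, 0.2, 0.4]
gripper_width: 0.0682
grasp_force: 0.0
clock: 39.8
ee_pos: [0.4594, -0.1238, 0.0328]
tool_rot: [-0.164, -0.687, 0.691, -0.151]
ft_force: [-0.1, -0.9, -0.3]
gripper_width: 0.0684
grasp_force: 0.0
tool-cm [-0.29 -0.05 -0.27]
toolx [-0.001 -0.901  0.435] yaw -1.572 toolz [-0.02  -0.435 -0.9  ]
clock 39.8 | ee_pos [ 0.459 -0.124  0.033] | ft_force [-0.107 -0.912 -0.293] | gripper_width 0.068 | grasp_force 0.0 | joints [ 0.196  0.436 -0.922  0.966 -0.539 -1.12 ] |
```

View pics/s7c.png

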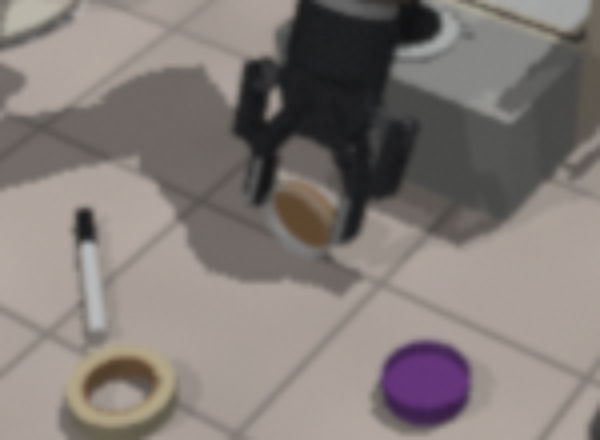

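Plate B stands on edge between the fingers at (305,215). I regrip, tip it, and lower as before.

```bash

python3 -m handwheel '[[-0.45,0,-0.2,0,0,0],[0,0,0,0,0,0],[0,0,0,0,0,0],[0,0,0,0,0,0],[0,0,0,0,0,0],[0,0,0,0,0,0]]' 0.2
python3 -m handwheel '[[0,0,0,0,0,0],[0,0,0,0,0,0],[0,0,0,0,0,0],[0,0,0,0,0,0],[1,0,-1.75,0,0,0],[1,0,-1.75,0,0,0]]' 1 50
python3 -m handwheel '[[0,0,0,0,-0.136,0],[0,0,0,0,-0.136,0],[0,0,0,0,-0.136,0],[0,0,0,0,-0.136,0],[0,0,0,0,-0.136,0],[0,0,0,0,-0.136,0],[0,0,0,0,-0.136,0],[0,0,0,0,-0.136,0],[0,0,0,0,-0.136,0],[0,0,0,0,0,0]]'
python3 -c "
from h import *
go(.46,-.122,.03)"
```

```text
clock: 40.6
ee_pos: [0.4604, -0.1178, 0.0336]
tool_rot: [-0.162, -0.687, 0.692, -0.152]
ft_force: [-0.1, -0.4, -0.0]
gripper_width: 0.0684
grasp_force: 0.0
clock: 41.35
ee_pos: [0.4603, -0.1207, 0.0736]
tool_rot: [-0.163, -0.687, 0.692, -0.151]
ft_force: [1.3, -0.8, 0.1]
gripper_width: 0.0581
grasp_force: 53.8
clock: 42.6
ee_pos: [0.4603, -0.1223, 0.0716]
tool_rot: [0.264, -0.648, 0.662, 0.271]
ft_force: [0.1, 0.1, -0.7]
gripper_width: 0.058
grasp_force: 53.8
tool-cm [ 2.88 -0.04  2.99]
toolx [-0.022 -0.714 -0.7  ] yaw -1.602 toolz [-0.002  0.7   -0.714]
clock 42.6 | ee_pos [ 0.46  -0.122  0.072] | ft_force [ 0.08   0.066 -0.708] | gripper_width 0.058 | grasp_force 53.845 | joints [-0.396  0.573 -0.157 -0.735 -1.293  0.751] |
```

```bash

python3 -m handwheel '[[1.45,0,1.5,0,0,0],[1.45,0,1.5,0,0,0],[0,0,0,0,0,0],[0.2,0,0.2,0,0,0],[0,0,0,0,0,0]]'
python3 -m handwheel '[[0.12,0,0.12,0,0,0],[0,0,0,0,0,0]]'
python3 -m handwheel '[[0.1,0,0.1,0,0,0],[0,0,0,0,0,0]]'
```

```text
clock: 43.22
ee_pos: [0.4605, -0.1204, 0.0295]
tool_rot: [0.264, -0.65, 0.66, 0.27]
ft_force: [-0.3, -0.6, -1.6]
gripper_width: 0.0584
grasp_force: 53.8
clock: 43.48
ee_pos: [0.4603, -0.1206, 0.0277]
tool_rot: [0.264, -0.65, 0.66, 0.27]
ft_force: [0.3, -0.1, -0.2]
gripper_width: 0.0577
grasp_force: 53.8
clock: 43.72
ee_pos: [0.4602, -0.1206, 0.0261]
tool_rot: [0.264, -0.65, 0.66, 0.27]
ft_force: [-0.4, 0.3, -1.1]
gripper_width: 0.0577
grasp_force: 53.8
```

```bash

python3 -m handwheel '[[0.12,0,0.12,0,0,0],[0,0,0,0,0,0]]'
python3 -m handwheel '[[0,0,0,0,0,0],[0,0,0,0,0,0],[0,0,0,0,0,0],[-1.3,0,-1.5,0,0,0],[-1.3,0,-1.5,0,0.1,0],[-1.3,0,-1.5,0,0.13,0],[0,0,0,0,0.13,0],[0,0,0,0,0.13,0],[0,0,0,0,0.13,0],[0,0,0,0,0.15,0]]' 0.15
python3 -m handwheel '[[2,0,-5,0,0,0],[2,0,-5,0,0,0],[0,-4,0,0,0,0],[0,-4,0,0,0,0],[0,0,0,0,0,0]]' 0
cat >> h.py <<'E'
def site():
    p,d=snap('top','site'); W=cloud('top',d)
    m=(W[...,0]>.41)&(W[...,0]<.51)&(W[...,1]>-.17)&(W[...,1]<-.07)&(W[...,2]>.012)&(W[...,2]<.03)
    v,u=np.nonzero(m); w=world('top',(u.min()+u.max())/2,(v.min()+v.max())/2,z=.02)
    print(len(u),np.round(w,4),u.min(),u.max(),v.min(),v.max(),'white px',int(((p.min(-1)>150)&m).sum()),int(((p.min(-1)>110)&m).sum())); dishes(p); return w
E
python3 -c "
from h import *
w=site();go(w[0],w[1],.05)"
```

```text
clock: 43.98
ee_pos: [0.4603, -0.1207, 0.0246]
tool_rot: [0.264, -0.65, 0.66, 0.27]
ft_force: [-0.1, 0.1, 1.0]
gripper_width: 0.0584
grasp_force: 54.0
clock: 45.22
ee_pos: [0.4624, -0.1221, 0.0861]
tool_rot: [-0.003, -0.703, 0.711, 0.003]
ft_force: [-0.3, -1.2, -0.0]
gripper_width: 0.0728
grasp_force: 0.0
clock: 45.85
ee_pos: [0.5439, -0.1635, 0.1837]
tool_rot: [-0.002, -0.703, 0.711, 0.005]
ft_force: [0.1, -0.1, 0.3]
gripper_width: 0.0852
grasp_force: 0.0
269 [ 0.4589 -0.1205  0.02  ] 307 325 240 258 white px 0 78
dish [277.4 150.8] 219 [0.7753 0.0069 0.02  ] r 0.775 az 0.009
dish [360.5 161.1] 552 [ 0.7418 -0.2618  0.02  ] r 0.787 az -0.339
dish [417.2 226.7] 199 [ 0.5301 -0.4363  0.02  ] r 0.687 az -0.689
tool-cm [-4.14  8.2  13.45]
toolx [-0.011 -1.    -0.004] yaw -1.581 toolz [-0.013  0.005 -1.   ]
clock 45.9 | ee_pos [ 0.542 -0.163  0.183] | ft_force [-0.862 -0.283 -0.21 ] | gripper_width 0.085 | grasp_force 0.0 | joints [-9.000e-03  3.440e-01 -2.170e-01 -5.000e-03 -1.022e+00  1.000e-03] |
```

Plate B is inverted at (.459,-.1205), with 78 bright pixels matching the label. I pick it up vertically.

```bash

python3 -m handwheel '[[-2.1,4.1,3,0,0,0],[-2.1,4.1,3,0,0,0],[0,0,3.7,0,0,0],[0,0,3.7,0,0,0],[0,0,0,0,0,0]]' 0
python3 -c "
from h import *
go(.459,-.1205,.018)"
```

```text
clock: 46.52
ee_pos: [0.4557, -0.1201, 0.0488]
tool_rot: [-0.005, -0.703, 0.711, 0.008]
ft_force: [0.2, 0.3, 0.3]
gripper_width: 0.0854
grasp_force: 0.0
tool-cm [ 0.04 -0.39  3.08]
toolx [-0.011 -1.    -0.004] yaw -1.582 toolz [-0.019  0.004 -1.   ]
clock 46.525 | ee_pos [ 0.456 -0.12   0.049] | ft_force [0.168 0.308 0.297] | gripper_width 0.085 | grasp_force 0.0 | joints [ 0.084  0.39  -0.587 -0.01  -0.612 -0.087] |
```

```bash

python3 -m handwheel '[[0,-0.35,1.5,0.02,0,0],[0,0,1.6,0,0,0],[0,0,0,0,0,0],[0,0,0,0,0,0]]' 0
python3 -m handwheel '[[0,0,0,0,0,0],[0,0,0,0,0,0],[0,0,0,0,0,0],[0,0,0,0,0,0],[0,0,0,0,0,0],[0,0,-6,0,0,0],[0,0,-6,0,0,0],[0,0,-6,0,0,0]]' 1 50
python3 -m handwheel '[[-5.15,0,0,0,0,0],[-5.15,0,0,0,0,0],[-5.15,0,0,0,0,0],[-5.15,0,0,0,0,0],[-5.15,0,0,0,0,0],[-5.15,0,0,0,0,0],[-5.15,0,0,0,0,0],[0,0,0,0,0,0]]'
python3 -c "
from h import *
go(.465,.237,.082)"
```

```text
clock: 47.02
ee_pos: [0.4629, -0.1199, 0.0204]
tool_rot: [0.005, -0.704, 0.711, -0.002]
ft_force: [-0.3, -0.5, -0.4]
gripper_width: 0.0853
grasp_force: 0.0
clock: 48.02
ee_pos: [0.4602, -0.1207, 0.201]
tool_rot: [0.004, -0.704, 0.711, -0.001]
ft_force: [1.2, -0.0, -1.5]
gripper_width: 0.0573
grasp_force: 54.0
clock: 49.02
ee_pos: [0.4642, 0.2427, 0.2003]
tool_rot: [0.004, -0.705, 0.709, -0.001]
ft_force: [-0.6, -0.5, -1.4]
gripper_width: 0.0576
grasp_force: 54.1
tool-cm [ 0.63  0.   11.83]
toolx [-0.006 -1.    -0.005] yaw -1.577 toolz [ 0.007  0.005 -1.   ]
clock 49.025 | ee_pos [0.464 0.243 0.2  ] | ft_force [-0.594 -0.516 -1.378] | gripper_width 0.058 | grasp_force 54.14 | joints [ 0.793  0.249 -0.312  0.002 -1.002 -0.8  ] |
```

```bash

python3 -m handwheel '[[0.25,0,5.9,0,0,0],[0,0,5.9,0,0,0],[0,0,0,0,0,0],[0,0,0.3,0,0,0],[0,0,0,0,0,0]]'
python3 -m handwheel '[[0,0,0.2,0,0,0],[0,0,0,0,0,0]]'
python3 -m handwheel '[[0,0,0.1,0,0,0],[0,0,0,0,0,0]]'
```

```text
clock: 49.65
ee_pos: [0.4663, 0.2385, 0.0817]
tool_rot: [0.006, -0.704, 0.711, -0.001]
ft_force: [0.3, -0.1, 0.7]
gripper_width: 0.0576
grasp_force: 65.7
clock: 49.9
ee_pos: [0.4654, 0.238, 0.0782]
tool_rot: [0.005, -0.704, 0.711, -0.001]
ft_force: [0.4, -0.4, -1.2]
gripper_width: 0.0578
grasp_force: 65.7
clock: 50.15
ee_pos: [0.4651, 0.2378, 0.0764]
tool_rot: [0.004, -0.704, 0.711, -0.001]
ft_force: [-0.6, -0.4, 0.0]
gripper_width: 0.0577
grasp_force: 65.7
```

```bash

python3 -m handwheel '[[0,0,0.1,0,0,0],[0,0,0.05,0,0,0],[0,0,0,0,0,0],[0,0,0,0,0,0]]'
python3 -m handwheel '[[0,0,0,0,0,0],[0,0,0,0,0,0],[0,0,0,0,0,0],[0,0,-6,0,0,0],[0,0,-6,0,0,0],[0,0,-3,0,0,0],[5.5,-0.5,0,0,0,0],[5.5,-0.5,0,0,0,0],[5.5,-0.5,0,0,0,0],[5.5,-0.5,0,0,0,0]]' 0.15
python3 -m handwheel '[[5.5,-0.5,0,0,0,0],[5.5,-0.5,0,0,0,0],[5.5,-0.5,0,0,0,0],[5.5,-0.5,0,0,0,0],[5.5,-0.5,0,0,0,0],[5.5,-0.5,0,0,0,0],[5.5,-0.5,0,0,0,0],[5.5,-0.5,0,0,0,0],[0,0,0,0,0,0]]' 0
cat >> h.py <<'E'
def chamber():
    p,d=snap('top','ch'); W=cloud('top',d); dishes(p)
    m=((W[...,0]>.39)&(W[...,0]<.54)&(W[...,1]>.11)&(W[...,1]<.37)&(W[...,2]>.066)&(W[...,2]<.085)).astype(np.uint8)
    n,l,s,c=cv2.connectedComponentsWithStats(m)
    for i in range(1,n):
        if s[i,4]>60: print('in',s[i],np.round(world('top',*c[i],z=.075),3),'bright',int(((p.min(-1)>110)&(l==i)).sum()),'z',np.round(np.percentile(W[l==i][:,2],[5,50,95]),3))
E
python3 -c "
from h import *
chamber();go(.5301,-.4305,.03)"
```

```text
clock: 50.65
ee_pos: [0.4652, 0.2378, 0.0749]
tool_rot: [0.004, -0.704, 0.711, -0.001]
ft_force: [0.6, -0.0, -1.1]
gripper_width: 0.0576
grasp_force: 65.7
clock: 51.9
ee_pos: [0.4818, 0.0154, 0.2244]
tool_rot: [0.004, -0.704, 0.71, -0.001]
ft_force: [1.3, -0.0, -0.4]
gripper_width: 0.0727
grasp_force: 0.0
clock: 53.02
ee_pos: [0.5168, -0.4266, 0.2207]
tool_rot: [0.004, -0.702, 0.712, -0.0]
ft_force: [0.3, 0.2, 0.0]
gripper_width: 0.0852
grasp_force: 0.0
dish [277.5 150.8] 221 [0.7755 0.0067 0.02  ] r 0.776 az 0.009
dish [356.  159.7] 314 [ 0.7464 -0.2472  0.02  ] r 0.786 az -0.320
dish [417.2 226.7] 199 [ 0.53   -0.4361  0.02  ] r 0.686 az -0.689
in [153 223  20  19 286] [0.502 0.343 0.075] bright 87 z [0.07  0.074 0.078]
in [187 236  20  20 298] [0.463 0.237 0.075] bright 126 z [0.069 0.074 0.078]
tool-cm [ 0.67 -1.24 19.11]
toolx [-0.013 -1.    -0.005] yaw -1.584 toolz [ 0.005  0.005 -1.   ]
clock 53.075 | ee_pos [ 0.517 -0.425  0.221] | ft_force [0.174 0.464 0.306] | gripper_width 0.086 | grasp_force 0.0 | joints [-0.45   0.475  0.094 -0.008 -1.187  0.44 ] |
```

Plate 1 was nudged to (.502,.343), but it is still flat and label up. Plate 2 is at (.463,.237). Now plate C.

```bash

python3 -m handwheel '[[0.3,-0.7,5,0,0.15,0],[0.3,-0.6,5,0,0.15,0],[0,0,0,0,0,0]]' 0.05
python3 -c "
from h import *
go(.53,-.430,.03)"
```

```text
clock: 53.45
ee_pos: [0.5232, -0.4307, 0.1145]
tool_rot: [-0.107, -0.698, 0.701, -0.096]
ft_force: [0.0, -0.1, 0.2]
gripper_width: 0.0811
grasp_force: 0.0
tool-cm [-2.47 -0.8   8.07]
toolx [-0.003 -0.959  0.284] yaw -1.574 toolz [-0.015 -0.284 -0.959]
clock 53.45 | ee_pos [ 0.523 -0.431  0.114] | ft_force [ 0.033 -0.149  0.169] | gripper_width 0.081 | grasp_force 0.0 | joints [-0.355  0.52  -0.305  0.432 -0.705  0.024] |
```

```bash

python3 -m handwheel '[[-1.2,-0.4,4,0,0,0],[-1.2,-0.4,4,0,0,0],[0,0,0,0,0,0],[0,0,0,0,0,0]]' 0.1
python3 -c "
from h import *
go(.53,-.4345,.013)"
```

```text
clock: 53.95
ee_pos: [0.5418, -0.4375, 0.043]
tool_rot: [-0.101, -0.695, 0.703, -0.108]
ft_force: [0.3, -1.2, 0.5]
gripper_width: 0.0767
grasp_force: 0.0
tool-cm [-1.15  1.21  2.77]
toolx [-0.012 -0.956  0.293] yaw -1.584 toolz [ 0.008 -0.293 -0.956]
clock 53.95 | ee_pos [ 0.542 -0.437  0.043] | ft_force [ 0.326 -1.234  0.48 ] | gripper_width 0.077 | grasp_force 0.0 | joints [-0.37   0.621 -0.37   0.562 -0.532 -0.122] |
```

```bash

python3 -m handwheel '[[-0.55,0.6,0,0,0,0],[-0.55,0.5,0,0,0,0],[0,0,0.7,0,0,0],[0,0,0.7,0,0,0],[0,0,0,0,0,0]]' 0.1
python3 -c "
from h import *
go(.53,-.4345,.013)"
```

```text
clock: 54.58
ee_pos: [0.5282, -0.4306, 0.0223]
tool_rot: [-0.103, -0.695, 0.703, -0.105]
ft_force: [-0.5, 0.6, -0.3]
gripper_width: 0.0766
grasp_force: 0.0
tool-cm [ 0.1  -0.18  1.  ]
toolx [-0.012 -0.957  0.291] yaw -1.583 toolz [ 0.002 -0.291 -0.957]
clock 54.575 | ee_pos [ 0.528 -0.431  0.022] | ft_force [-0.469  0.616 -0.32 ] | gripper_width 0.077 | grasp_force 0.0 | joints [-0.378  0.629 -0.438  0.634 -0.472 -0.198] |
```

```bash

python3 -m handwheel '[[0.1,-0.2,0.45,0,0,0],[0,0,0.45,0,0,0],[0,0,0,0,0,0],[0,0,0,0,0,0]]' 0.1
python3 -m handwheel '[[0,0,0,0,0,0],[0,0,0,0,0,0],[0,0,0,0,0,0],[0,0,0,0,0,0],[0,0,0,0,0,0]]' 1 50
python3 -m handwheel '[[1.5,0,-5,0,0,0],[1.5,0,-5,0,0,0],[-4.9,1.1,-1.45,0,0,0],[-4.9,1.1,-1.45,0,0,0],[-4.9,1.1,-1.45,0,0,0],[-4.9,1.1,-1.45,0,0,0],[-4.9,1.1,-1.45,0,0,0],[-4.9,1.1,-1.45,0,0,0],[0,0,0,0,0,0]]'
python3 -c "
from h import *
go(.46,-.13,.12)"
```

```text
clock: 55.08
ee_pos: [0.5308, -0.434, 0.015]
tool_rot: [-0.102, -0.695, 0.703, -0.106]
ft_force: [0.1, 0.0, 0.2]
gripper_width: 0.0767
grasp_force: 0.0
clock: 55.7
ee_pos: [0.5315, -0.434, 0.0159]
tool_rot: [-0.102, -0.696, 0.703, -0.107]
ft_force: [-0.4, 2.5, 6.0]
gripper_width: 0.0579
grasp_force: 54.1
clock: 56.82
ee_pos: [0.4667, -0.1239, 0.1163]
tool_rot: [-0.102, -0.697, 0.702, -0.106]
ft_force: [-0.7, -0.6, -0.1]
gripper_width: 0.0579
grasp_force: 54.2
tool-cm [ 0.7   0.67 -0.18]
toolx [-0.007 -0.957  0.291] yaw -1.578 toolz [ 0.004 -0.291 -0.957]
clock 56.825 | ee_pos [ 0.467 -0.124  0.116] | ft_force [-0.657 -0.578 -0.073] | gripper_width 0.058 | grasp_force 54.179 | joints [ 0.222  0.28  -0.718  0.464 -0.69  -0.606] |
```

Now turn back 90° (to −73°).

```bash

python3 -m handwheel '[[0.3,0.3,0,0,-0.143,0],[0.3,0.3,0,0,-0.143,0],[0,0,0,0,-0.143,0],[0,0,0,0,-0.143,0],[0,0,0,0,-0.143,0],[0,0,0,0,-0.143,0],[0,0,0,0,-0.143,0],[0,0,0,0,-0.143,0],[0,0,0,0,-0.143,0],[0,0,0,0,-0.143,0]]'
python3 -m handwheel '[[0,0,0,0,-0.14,0],[0,0,0,0,0,0],[0,0,0,0,0,0]]'
python3 -c "
from h import *
go(.46,-.122,.036)"
```

```text
clock: 58.08
ee_pos: [0.4612, -0.1337, 0.1173]
tool_rot: [0.386, -0.593, 0.598, 0.376]
ft_force: [0.5, -0.6, -0.6]
gripper_width: 0.058
grasp_force: 54.2
clock: 58.45
ee_pos: [0.4612, -0.1326, 0.1178]
tool_rot: [0.424, -0.567, 0.57, 0.416]
ft_force: [0.0, 0.1, -1.2]
gripper_width: 0.0579
grasp_force: 54.2
tool-cm [7.5  0.19 3.42]
toolx [ 0.004 -0.294 -0.956] yaw -1.559 toolz [ 0.012  0.956 -0.294]
clock 58.45 | ee_pos [ 0.461 -0.133  0.118] | ft_force [ 0.035  0.107 -1.243] | gripper_width 0.058 | grasp_force 54.196 | joints [-0.574  0.732  0.    -0.967 -1.753  0.882] |
```

```bash

python3 -m handwheel '[[3.75,0.1,1.7,0,0,0],[3.75,0.1,1.7,0,0,0],[0,0,0,0,0,0],[0.1,0,0.03,0,0,0],[0,0,0,0,0,0]]'
python3 -m handwheel '[[0.15,0,0.04,0,0,0],[0,0,0,0,0,0]]'
python3 -m handwheel '[[0.1,0,0.03,0,0,0],[0,0,0,0,0,0]]'
```

```text
clock: 59.08
ee_pos: [0.4605, -0.1219, 0.0365]
tool_rot: [0.425, -0.568, 0.57, 0.415]
ft_force: [0.4, -0.5, -0.4]
gripper_width: 0.0577
grasp_force: 56.4
clock: 59.32
ee_pos: [0.4599, -0.1217, 0.034]
tool_rot: [0.425, -0.567, 0.57, 0.416]
ft_force: [-0.9, 0.5, -0.4]
gripper_width: 0.0579
grasp_force: 56.4
clock: 59.58
ee_pos: [0.46, -0.1216, 0.0333]
tool_rot: [0.425, -0.567, 0.569, 0.417]
ft_force: [0.3, -0.7, 3.9]
gripper_width: 0.0581
grasp_force: 56.5
```

Contact made. I open, swing the fingers around the standing plate and regrip it, checking midway.

```bash

python3 -m handwheel '[[0,0,0,0,0,0],[0,0,0,0,0,0],[0,0,0,0,0,0],[0,0,0,0,0,0]]' 0.2
python3 -m handwheel '[[-0.08,0,0,0,0.127,0],[-0.08,0,0,0,0.127,0],[-0.08,0,0,0,0.127,0],[-0.08,0,0,0,0.127,0],[-0.08,0,0,0,0.127,0],[-0.08,0,0,0,0.127,0],[-0.08,0,0,0,0.127,0],[0,0,0,0,0,0]]'
python3 -m handwheel '[[-0.08,0,0,0,0.127,0],[-0.08,0,0,0,0.127,0],[-0.08,0,0,0,0.127,0],[-0.08,0,0,0,0.127,0],[-0.08,0,0,0,0.127,0],[-0.08,0,0,0,0.127,0],[-0.08,0,0,0,0.127,0],[0,0,0,0,0,0]]'
python3 -c "
from h import *
go(.46,-.114,.0345)
s,_=snap('scene','s8')
cv2.imwrite('pics/s8c.png',cv2.resize(s[150:260,220:370,::-1],None,fx=4,fy=4))"
```

```text
clock: 60.08
ee_pos: [0.4598, -0.1215, 0.0324]
tool_rot: [0.425, -0.567, 0.57, 0.417]
ft_force: [0.6, 0.9, -0.4]
gripper_width: 0.0682
grasp_force: 0.0
clock: 61.08
ee_pos: [0.4596, -0.1163, 0.0378]
tool_rot: [0.139, -0.692, 0.696, 0.132]
ft_force: [0.1, -0.7, 0.1]
gripper_width: 0.0685
grasp_force: 0.0
clock: 62.08
ee_pos: [0.4586, -0.1183, 0.0367]
tool_rot: [-0.162, -0.684, 0.693, -0.158]
ft_force: [0.3, -0.8, 0.4]
gripper_width: 0.0684
grasp_force: 0.0
tool-cm [-0.49 -0.14  0.01]
toolx [-0.011 -0.897  0.441] yaw -1.583 toolz [-0.01  -0.441 -0.898]
clock 62.075 | ee_pos [ 0.459 -0.118  0.037] | ft_force [ 0.296 -0.799  0.367] | gripper_width 0.068 | grasp_force 0.0 | joints [ 0.21   0.426 -0.93   0.974 -0.545 -1.149] |
```

View pics/s8c.png

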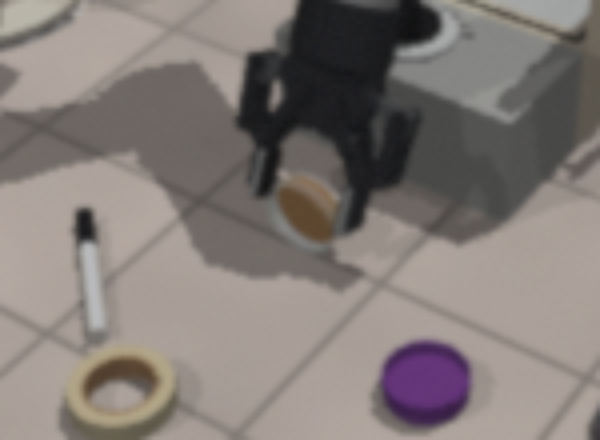

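Plate C stands between the fingers at (308,210). Same routine.

```bash

python3 -m handwheel '[[-0.35,0,0,0,0,0],[0,0,0,0,0,0],[0,0,0,0,0,0]]' 0.2
python3 -m handwheel '[[0,0,0,0,0,0],[0,0,0,0,0,0],[0,0,0,0,0,0],[0,0,0,0,0,0],[1,0,-1.75,0,0,0],[1,0,-1.75,0,0,0]]' 1 50
python3 -m handwheel '[[0,0,0,0,-0.136,0],[0,0,0,0,-0.136,0],[0,0,0,0,-0.136,0],[0,0,0,0,-0.136,0],[0,0,0,0,-0.136,0],[0,0,0,0,-0.136,0],[0,0,0,0,-0.136,0],[0,0,0,0,-0.136,0],[0,0,0,0,-0.136,0],[0,0,0,0,0,0]]'
python3 -m handwheel '[[1.45,0,1.5,0,0,0],[1.45,0,1.5,0,0,0],[0,0,0,0,0,0],[0.2,0,0.2,0,0,0],[0,0,0,0,0,0]]'
python3 -m handwheel '[[0.12,0,0.12,0,0,0],[0,0,0,0,0,0]]'
python3 -c "
from h import *
go(.46,-.122,.025)"
```

```text
clock: 62.5
ee_pos: [0.4597, -0.1143, 0.0363]
tool_rot: [-0.16, -0.684, 0.694, -0.158]
ft_force: [0.3, 0.2, -0.4]
gripper_width: 0.0686
grasp_force: 0.0
clock: 63.25
ee_pos: [0.459, -0.1168, 0.0764]
tool_rot: [-0.161, -0.684, 0.694, -0.158]
ft_force: [1.1, 0.4, -0.4]
gripper_width: 0.0578
grasp_force: 53.9
clock: 64.5
ee_pos: [0.4589, -0.1186, 0.0744]
tool_rot: [0.265, -0.649, 0.663, 0.262]
ft_force: [-0.4, 0.1, -0.4]
gripper_width: 0.0574
grasp_force: 54.1
clock: 65.12
ee_pos: [0.4595, -0.1172, 0.032]
tool_rot: [0.265, -0.652, 0.661, 0.261]
ft_force: [-0.6, 0.2, -0.4]
gripper_width: 0.0579
grasp_force: 54.1
clock: 65.38
ee_pos: [0.4593, -0.1174, 0.0303]
tool_rot: [0.265, -0.651, 0.661, 0.261]
ft_force: [-0.5, 0.5, -0.7]
gripper_width: 0.0578
grasp_force: 54.1
tool-cm [ 0.7  -0.07  0.06]
toolx [-0.011 -0.722 -0.691] yaw -1.586 toolz [ 0.01   0.691 -0.722]
clock 65.375 | ee_pos [ 0.459 -0.117  0.03 ] | ft_force [-0.495  0.519 -0.673] | gripper_width 0.058 | grasp_force 54.131 | joints [-0.391  0.629 -0.187 -0.758 -1.211  0.821] |
```

```bash

python3 -m handwheel '[[0.15,0,0.15,0,0,0],[0,0,0,0,0,0],[0.1,0,0.1,0,0,0],[0,0,0,0,0,0]]'
python3 -m handwheel '[[0.1,0,0.1,0,0,0],[0,0,0,0,0,0]]'
python3 -m handwheel '[[0,0,0,0,0,0],[0,0,0,0,0,0],[0,0,0,0,0,0],[-1.3,0,-1.5,0,0,0],[-1.3,0,-1.5,0,0.1,0],[-1.3,0,-1.5,0,0.13,0],[0,0,0,0,0.13,0],[0,0,0,0,0.13,0],[0,0,0,0,0.13,0],[0,0,0,0,0.14,0]]' 0.15
python3 -m handwheel '[[2,0,-5,0.01,0,0],[2,0,-5,0,0,0],[0,-4,0,0,0,0],[0,-4,0,0,0,0],[0,0,0,0,0,0]]' 0
python3 -c "
from h import *
w=site();go(w[0],w[1],.05)"
```

```text
clock: 65.88
ee_pos: [0.4592, -0.1174, 0.0264]
tool_rot: [0.265, -0.651, 0.661, 0.262]
ft_force: [0.7, 0.2, 0.1]
gripper_width: 0.0581
grasp_force: 54.1
clock: 66.12
ee_pos: [0.4592, -0.1174, 0.025]
tool_rot: [0.265, -0.651, 0.661, 0.262]
ft_force: [1.0, 0.2, -0.4]
gripper_width: 0.0578
grasp_force: 54.1
clock: 67.38
ee_pos: [0.4605, -0.1182, 0.0868]
tool_rot: [0.002, -0.702, 0.713, -0.002]
ft_force: [-0.6, -0.5, -1.0]
gripper_width: 0.0726
grasp_force: 0.0
clock: 68.0
ee_pos: [0.5402, -0.16, 0.1864]
tool_rot: [0.005, -0.702, 0.712, -0.003]
ft_force: [-0.3, -0.5, -0.4]
gripper_width: 0.0856
grasp_force: 0.0
272 [ 0.4573 -0.1143  0.02  ] 305 323 241 258 white px 0 80
dish [277.4 150.7] 219 [0.7756 0.0071 0.02  ] r 0.776 az 0.009
dish [360.5 161.1] 552 [ 0.7419 -0.2616  0.02  ] r 0.787 az -0.339
tool-cm [-4.39  8.33 13.53]
toolx [-0.016 -1.    -0.004] yaw -1.586 toolz [ 0.01   0.004 -1.   ]
clock 68.05 | ee_pos [ 0.538 -0.16   0.186] | ft_force [-1.019 -1.531  0.123] | gripper_width 0.085 | grasp_force 0.0 | joints [-0.002  0.324 -0.241 -0.004 -0.996 -0.011] |
```

```bash

python3 -m handwheel '[[-2.25,4.1,3,0,0,0],[-2.25,4.1,3,0,0,0],[0,0,3.7,0,0,0],[0,0,3.7,0,0,0],[0,0,0,0,0,0]]' 0
python3 -c "
from h import *
go(.4575,-.1145,.018)"
```

```text
clock: 68.68
ee_pos: [0.4554, -0.1134, 0.0495]
tool_rot: [0.002, -0.702, 0.713, -0.0]
ft_force: [0.3, -0.5, 0.4]
gripper_width: 0.0855
grasp_force: 0.0
tool-cm [ 0.12 -0.2   3.15]
toolx [-0.015 -1.    -0.003] yaw -1.586 toolz [ 0.004  0.003 -1.   ]
clock 68.675 | ee_pos [ 0.455 -0.113  0.049] | ft_force [ 0.312 -0.477  0.375] | gripper_width 0.085 | grasp_force 0.0 | joints [ 0.102  0.378 -0.609 -0.005 -0.58  -0.113] |
```

```bash

python3 -m handwheel '[[0.1,0,1.6,0,0,0],[0,0,1.6,0,0,0],[0,0,0,0,0,0],[0,0,0,0,0,0]]' 0
python3 -m handwheel '[[0,0,0,0,0,0],[0,0,0,0,0,0],[0,0,0,0,0,0],[0,0,0,0,0,0],[0,0,0,0,0,0],[0,0,-6,0,0,0],[0,0,-6,0,0,0],[0,0,-6,0,0,0]]' 1 50
python3 -m handwheel '[[-5.3,0,0,0,0,0],[-5.3,0,0,0,0,0],[-5.3,0,0,0,0,0],[-5.3,0,0,0,0,0],[-5.3,0,0,0,0,0],[0,0,0,0,0,0],[0,0,0,0,0,0]]'
python3 -c "
from h import *
go(.465,.152,.082)"
```

```text
clock: 69.18
ee_pos: [0.4593, -0.1142, 0.0202]
tool_rot: [0.006, -0.702, 0.712, -0.003]
ft_force: [-0.8, -1.1, -0.2]
gripper_width: 0.0854
grasp_force: 0.0
clock: 70.18
ee_pos: [0.4561, -0.1148, 0.2006]
tool_rot: [0.005, -0.702, 0.712, -0.002]
ft_force: [1.9, -0.6, -1.1]
gripper_width: 0.0579
grasp_force: 54.4
clock: 71.05
ee_pos: [0.4601, 0.1499, 0.1994]
tool_rot: [0.004, -0.702, 0.712, -0.002]
ft_force: [-0.0, -0.1, -0.4]
gripper_width: 0.0579
grasp_force: 54.4
tool-cm [-0.17 -0.38 11.74]
toolx [-0.014 -1.    -0.003] yaw -1.585 toolz [ 0.009  0.003 -1.   ]
clock 71.05 | ee_pos [0.46  0.15  0.199] | ft_force [-0.002 -0.12  -0.416] | gripper_width 0.058 | grasp_force 54.445 | joints [ 0.653  0.182 -0.404  0.003 -0.975 -0.67 ] |
```

```bash

python3 -m handwheel '[[-0.2,-0.2,5.9,0,0,0],[0,-0.1,5.9,0,0,0],[0,0,0,0,0,0],[0,0,0.3,0,0,0],[0,0,0,0,0,0]]'
python3 -m handwheel '[[0,0,0.2,0,0,0],[0,0,0.1,0,0,0],[0,0,0,0,0,0]]'
python3 -m handwheel '[[0,0,0.1,0,0,0],[0,0,0,0,0,0]]'
python3 -m handwheel '[[0,0,0,0,0,0],[0,0,0,0,0,0],[0,0,0,0,0,0],[0,0,-6,0,0,0],[0,0,-6,0,0,0],[0,0,-6,0,0,0],[0,0,-6,0,0,0],[5,0,0,0,0,0],[5,0,0,0,0,0],[5,0,0,0,0,0]]' 0.15
python3 -m handwheel '[[5,0,0,0,0,0],[5,0,0,0,0,0],[5,0,0,0,0,0],[0,0,0,0,0,0]]' 1
python3 -c "
from h import *
chamber();go(.465,.152,.082)
p,d=load('top');W=cloud('top',d)
cv2.imwrite('pics/t9c.png',cv2.resize(p[150:290,90:310,::-1],None,fx=3.5,fy=3.5))
s,_=load('scene') if 0 else snap('scene','s9')
"
```

```text
clock: 71.68
ee_pos: [0.466, 0.1529, 0.0807]
tool_rot: [0.007, -0.702, 0.712, -0.002]
ft_force: [-0.3, -0.1, -0.7]
gripper_width: 0.0578
grasp_force: 63.8
clock: 72.05
ee_pos: [0.4649, 0.1526, 0.0759]
tool_rot: [0.005, -0.702, 0.712, -0.002]
ft_force: [-0.0, -0.4, -1.4]
gripper_width: 0.0576
grasp_force: 63.8
clock: 72.3
ee_pos: [0.4649, 0.1526, 0.0745]
tool_rot: [0.005, -0.702, 0.712, -0.002]
ft_force: [-0.3, 0.8, 0.0]
gripper_width: 0.0576
grasp_force: 63.8
clock: 73.55
ee_pos: [0.46, 0.0004, 0.3143]
tool_rot: [0.005, -0.702, 0.712, -0.002]
ft_force: [0.8, 0.2, 0.2]
gripper_width: 0.0728
grasp_force: 0.0
clock: 74.05
ee_pos: [0.4576, -0.1508, 0.3131]
tool_rot: [0.004, -0.7, 0.714, -0.002]
ft_force: [0.9, -0.1, 0.1]
gripper_width: 0.0005
grasp_force: 0.0
dish [277.3 150.8] 214 [0.7754 0.0073 0.02  ] r 0.775 az 0.009
dish [360.5 161. ] 549 [ 0.7419 -0.2615  0.02  ] r 0.787 az -0.339
in [153 223  19  20 286] [0.502 0.344 0.075] bright 94 z [0.07  0.074 0.078]
in [187 236  17  20 233] [0.461 0.242 0.075] bright 120 z [0.07  0.074 0.078]
tool-cm [-3.006e+01  3.000e-02  2.324e+01]
toolx [-0.018 -1.    -0.004] yaw -1.589 toolz [ 0.009  0.004 -1.   ]
clock 74.1 | ee_pos [ 0.458 -0.149  0.313] | ft_force [-0.639  0.593 -0.615] | gripper_width -0.0 | grasp_force 0.0 | joints [ 0.02   0.088 -0.215 -0.004 -1.259 -0.037] |
```

View pics/t9c.png

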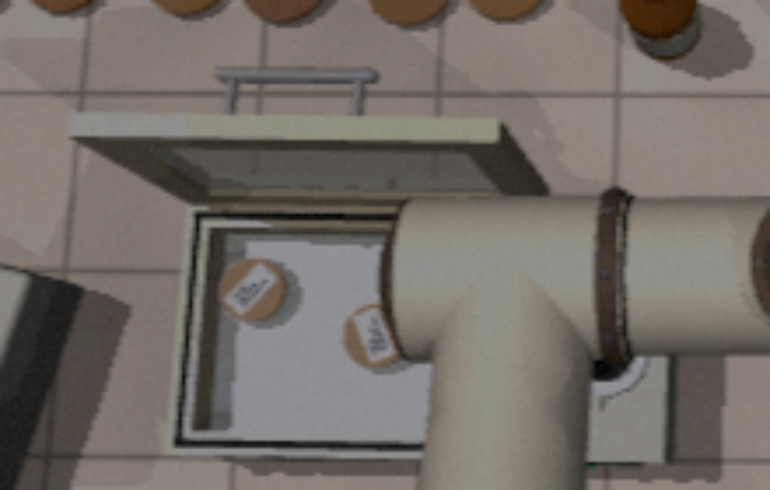

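```bash

python3 -m handwheel '[[0,-5.8,-0.5,0,0,0],[0,-5.8,-0.5,0,0,0],[0,-5.8,-0.5,0,0,0],[0,-5.8,-0.5,0,0,0],[-5.5,0,0,0,0,0],[-5.5,0,0,0,0,0],[-5.5,0,0,0,0,0],[-5.5,0,0,0,0,0],[-5.5,0,0,0,0,0],[-5.5,0,0,0,0,0]]' 1
python3 -m handwheel '[[-5.5,0,0,0,0,0],[0,0,0,0,0,0]]'
python3 -c "
from h import *
go(.68,.238,.275)
chamber()
s,_=snap('scene','s10')
cv2.imwrite('pics/s10c.png',np.vstack([cv2.resize(s[60:200,270:450,::-1],None,fx=2.5,fy=2.5)]))"
```

```text
clock: 75.4
ee_pos: [0.6939, 0.1821, 0.3371]
tool_rot: [0.005, -0.703, 0.711, -0.002]
ft_force: [1.5, -0.6, -0.8]
gripper_width: 0.0003
grasp_force: 0.0
clock: 75.65
ee_pos: [0.6941, 0.2395, 0.3355]
tool_rot: [0.004, -0.705, 0.71, -0.001]
ft_force: [0.6, -0.2, -0.9]
gripper_width: -0.0001
grasp_force: 0.0
tool-cm [0.18 1.46 6.04]
toolx [-0.007 -1.    -0.004] yaw -1.578 toolz [ 0.008  0.004 -1.   ]
clock 75.65 | ee_pos [0.694 0.24  0.336] | ft_force [ 0.563 -0.152 -0.873] | gripper_width -0.0 | grasp_force 0.0 | joints [ 5.520e-01  5.460e-01  4.880e-01  1.000e-03 -1.504e+00 -5.590e-01] | 
dish [277.5 150.8] 219 [0.7753 0.0067 0.02  ] r 0.775 az 0.009
dish [360.5 161.1] 552 [ 0.7417 -0.2617  0.02  ] r 0.787 az -0.339
in [153 223  19  20 289] [0.502 0.343 0.075] bright 97 z [0.069 0.074 0.078]
in [187 236  20  20 302] [0.463 0.237 0.075] bright 127 z [0.069 0.074 0.078]
in [215 237  21  19 303] [0.463 0.151 0.075] bright 30 z [0.069 0.074 0.078]
```

View pics/s10c.png

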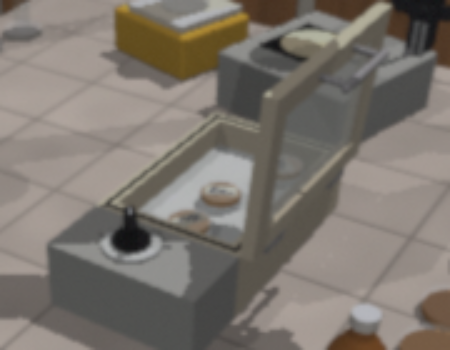

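```bash

python3 -m handwheel '[[0,0,3,0,0,0],[0,0,3,0,0,0],[0,2,0,0,0,0],[0,1.5,0,0,0,0],[0,1.5,0,0,0,0],[0,1.5,0,0,0,0]]'
python3 -m handwheel '[[0,2,0,0,0,0],[0,2,0,0,0,0],[0,2,0,0,0,0],[0,2,0,0,0,0]]'
python3 -m handwheel '[[0,2,0,0,0,0],[0,2,0.3,0,0,0],[0,2,0.4,0,0,0],[0,2,0.6,0,0,0],[0,0,0,0,0,0]]'
python3 -c "
from h import *
go(.457,.238,.235)
p,d=snap('top','t11');W=cloud('top',d)
for u in (180,190,200):
    c=W[150:300,u]; i=np.argmax(c[:,2]*(c[:,1]>0)*(c[:,2]<.32)); print(u,np.round(c[i],3))
s,_=snap('scene','s11')
cv2.imwrite('pics/s11c.png',cv2.resize(s[60:200,270:450,::-1],None,fx=2.5,fy=2.5))"
```

```text
clock: 76.5
ee_pos: [0.6328, 0.2335, 0.2794]
tool_rot: [0.008, -0.701, 0.713, -0.004]
ft_force: [4.2, -0.3, 2.5]
gripper_width: -0.0002
grasp_force: 1.8
clock: 77.0
ee_pos: [0.5513, 0.2346, 0.2766]
tool_rot: [0.006, -0.701, 0.713, -0.003]
ft_force: [3.1, -0.1, -2.1]
gripper_width: 0.0003
grasp_force: 1.3
clock: 77.62
ee_pos: [0.4705, 0.2357, 0.2625]
tool_rot: [0.005, -0.702, 0.712, -0.002]
ft_force: [1.1, -0.0, 0.5]
gripper_width: -0.0002
grasp_force: 0.0
tool-cm [-0.2   1.38  2.73]
toolx [-0.015 -1.    -0.004] yaw -1.586 toolz [ 0.01   0.004 -1.   ]
clock 77.625 | ee_pos [0.47  0.236 0.262] | ft_force [ 1.129 -0.005  0.468] | gripper_width -0.0 | grasp_force 0.0 | joints [ 0.775  0.199 -0.213  0.004 -1.15  -0.792] | 
180 [0.447 0.223 0.261]
190 [0.447 0.197 0.263]
200 [0.415 0.176 0.238]
```

```bash

python3 -m handwheel '[[0,1.2,1.2,0,0,0],[0,1.5,1.3,0,0,0],[0,1.5,1.3,0,0,0],[0,0,0,0,0,0]]'
python3 -m handwheel '[[0,1.5,1.3,0,0,0],[0,0,0,0,0,0]]'
python3 -m handwheel '[[0,0,-4,0,0,0],[0,4,-2,0,0,0],[0,0,0,0,0,0]]'
python3 -c "
from h import *
go(.385,.238,.2)
p,d=snap('top','t12');W=cloud('top',d)
for u in (175,180,190,200,210):
    print(u,[np.round(W[v,u],3).tolist() for v in range(225,290,6)])"
```

```text
clock: 78.22
ee_pos: [0.4302, 0.2371, 0.2229]
tool_rot: [0.004, -0.702, 0.712, -0.002]
ft_force: [-0.3, -0.7, 0.2]
gripper_width: 0.0
grasp_force: 0.0
clock: 78.47
ee_pos: [0.4147, 0.2375, 0.2104]
tool_rot: [0.004, -0.702, 0.712, -0.002]
ft_force: [0.8, 1.0, 0.4]
gripper_width: -0.0002
grasp_force: 0.0
clock: 78.85
ee_pos: [0.3742, 0.2388, 0.273]
tool_rot: [0.007, -0.702, 0.712, -0.002]
ft_force: [0.6, 0.1, -0.0]
gripper_width: -0.0001
grasp_force: 0.0
tool-cm [ 0.13 -0.98  7.32]
toolx [-0.013 -1.    -0.008] yaw -1.584 toolz [ 0.013  0.008 -1.   ]
clock 78.85 | ee_pos [0.374 0.239 0.273] | ft_force [ 0.564  0.072 -0.013] | gripper_width -0.0 | grasp_force 0.0 | joints [ 0.94   0.04  -0.372  0.006 -1.144 -0.956] | 
175 [[0.518, 0.288, 0.123], [0.501, 0.287, 0.122], [0.483, 0.284, 0.128], [0.465, 0.28, 0.135], [0.447, 0.276, 0.144], [0.43, 0.274, 0.147], [0.414, 0.271, 0.15], [0.395, 0.252, 0.204], [0.378, 0.229, 0.267], [0.364, 0.288, 0.091], [0.346, 0.321, -0.007]]
180 [[0.519, 0.275, 0.116], [0.501, 0.271, 0.126], [0.483, 0.268, 0.132], [0.465, 0.266, 0.133], [0.448, 0.262, 0.143], 
[... 204 characters left out ...]
29], [0.465, 0.237, 0.136], [0.448, 0.235, 0.139], [0.431, 0.232, 0.146], [0.414, 0.229, 0.151], [0.395, 0.211, 0.206], [0.38, 0.223, 0.165], [0.364, 0.244, 0.094], [0.346, 0.272, -0.003]]
200 [[0.519, 0.216, 0.119], [0.501, 0.212, 0.129], [0.483, 0.212, 0.127], [0.466, 0.209, 0.133], [0.448, 0.205, 0.143], [0.431, 0.203, 0.146], [0.414, 0.202, 0.148], [0.396, 0.186, 0.201], [0.381, 0.195, 0.166], [0.365, 0.215, 0.092], [0.347, 0.24, -0.001]]
210 [[0.52, 0.188, 0.115], [0.501, 0.184, 0.125], [0.483, 0.182, 0.13], [0.466, 0.181, 0.131], [0.448, 0.178, 0.139], [0.431, 0.174, 0.149], [0.414, 0.173, 0.15], [0.397, 0.17, 0.158], [0.381, 0.168, 0.164], [0.365, 0.184, 0.098], [0.347, 0.209, 0.001]]
```

```bash

python3 -m handwheel '[[0,-0.9,2.5,0,0,0],[0,0,2.5,0,0,0],[0,0,0.8,0,0,0],[0,0.2,0.8,0,0,0],[0,0.2,0.8,0,0,0],[0,0.2,0.8,0,0,0]]'
python3 -m handwheel '[[0,0.2,0.8,0,0,0],[0,0.2,0.6,0,0,0],[0,0,0.4,0,0,0]]'
python3 -m handwheel '[[0,0,0.4,0,0,0],[0,0,0,0,0,0]]'
python3 -m handwheel '[[0,0,0.3,0,0,0],[0,0,0,0,0,0]]'
python3 -c "
from h import *
go(.38,.238,.165)"
```

```text
clock: 79.65
ee_pos: [0.3743, 0.2375, 0.1878]
tool_rot: [0.001, -0.701, 0.713, 0.0]
ft_force: [-21.9, 3.8, 10.9]
gripper_width: 0.0002
grasp_force: 10.6
clock: 80.03
ee_pos: [0.3676, 0.2372, 0.1687]
tool_rot: [-0.001, -0.701, 0.713, 0.002]
ft_force: [-32.3, 8.0, 11.9]
gripper_width: 0.0
grasp_force: 12.8
clock: 80.28
ee_pos: [0.3677, 0.2369, 0.1642]
tool_rot: [-0.002, -0.701, 0.713, 0.001]
ft_force: [-25.9, 5.7, 6.8]
gripper_width: 0.0001
grasp_force: 17.7
clock: 80.53
ee_pos: [0.367, 0.2369, 0.1611]
tool_rot: [-0.002, -0.701, 0.713, 0.002]
ft_force: [-30.0, 8.1, 8.4]
gripper_width: 0.0002
grasp_force: 19.5
tool-cm [-0.14 -1.29 -0.39]
toolx [-0.018 -1.     0.001] yaw -1.589 toolz [-0.006 -0.001 -1.   ]
clock 80.525 | ee_pos [0.367 0.237 0.161] | ft_force [-29.951   8.099   8.365] | gripper_width 0.0 | grasp_force 19.485 | joints [ 0.945  0.155 -0.549 -0.006 -0.87  -0.959] |
```

```bash

python3 -m handwheel '[[0,1,0,0,0,0],[0,0.5,-2,0,0,0],[0,0,-5,0,0,0],[0,0,-3,0,0,0],[0,0,0,0,0,0]]'
python3 -c "
from h import *
go(.38,.238,.165)
p,d=snap('top','t13');W=cloud('top',d)
for u in (165,210,225):
    print(u,[np.round(W[v,u],3).tolist() for v in range(219,285,6)])
for v in range(258,282,2): print(v,np.round(W[v,180],3),np.round(W[v,170],3))"
```

```text
clock: 81.15
ee_pos: [0.3599, 0.24, 0.2663]
tool_rot: [0.009, -0.702, 0.712, -0.002]
ft_force: [-0.4, 0.8, -0.7]
gripper_width: 0.0001
grasp_force: 0.0
tool-cm [ 0.27 -1.86 10.15]
toolx [-0.014 -1.    -0.01 ] yaw -1.585 toolz [ 0.015  0.01  -1.   ]
clock 81.15 | ee_pos [0.36  0.24  0.266] | ft_force [-0.393  0.801 -0.7  ] | gripper_width 0.0 | grasp_force 0.0 | joints [ 0.971  0.023 -0.409  0.008 -1.122 -0.989] | 
165 [[0.539, 0.326, 0.102], [0.52, 0.321, 0.111], [0.503, 0.321, 0.107], [0.485, 0.319, 0.109], [0.467, 0.319, 0.106], [0.45, 0.318, 0.107], [0.432, 0.316, 0.109], [0.405, 0.229, 0.341], [0.392, 0.235, 0.322], [0.376, 0.208, 0.394], [0.363, 0.204, 0.402]]
210 [[0.538, 0.19, 0.11], [0.521, 0.19, 0.106], [0.503, 0.189, 0.106], [0.485, 0.187, 0.111], [0.468, 0.188, 0.104], [0.451, 0.186, 0.107], [0.434, 0.186, 0.103], [0.416, 0.185, 0.106], [0.399, 0.184, 0.106], [0.382, 0.181, 0.113], [0.365, 0.18, 0.113]]
225 [[0.539, 0.146, 0.11], [0.522, 0.147, 0.102], [0.504, 0.145, 0.107], [0.485, 0.143, 0.111], [0.468, 0.143, 0.107], [0.451, 0.142, 0.109], [0.434, 0.142, 0.105], [0.416, 0.141, 0.109], [0.399, 0.14, 0.107], [0.382, 0.138, 0.112], [0.365, 0.138, 0.111]]
258 [0.424 0.271 0.11 ] [0.424 0.3   0.111]
260 [0.419 0.274 0.101] [0.418 0.301 0.106]
262 [0.413 0.274 0.1  ] [0.413 0.301 0.105]
264 [0.407 0.271 0.109] [0.407 0.301 0.106]
266 [0.401 0.271 0.108] [0.395 0.229 0.305]
268 [0.395 0.27  0.109] [0.39  0.229 0.306]
270 [0.39  0.266 0.118] [0.385 0.229 0.304]
272 [0.384 0.267 0.116] [0.38  0.229 0.302]
274 [0.378 0.255 0.149] [0.378 0.282 0.154]
276 [0.372 0.253 0.155] [0.371 0.228 0.305]
278 [0.367 0.267 0.111] [0.366 0.229 0.3  ]
280 [0.361 0.266 0.115] [0.361 0.229 0.298]
```

```bash

python3 -m handwheel '[[0,-1.5,4.5,-0.012,0,0],[0,0,4.3,0,0,0],[0,0,0,0,0,0],[0,0,0,0,0,0]]'
python3 -m handwheel '[[0,0,0.3,0,0,0],[0,0,0,0,0,0]]'
python3 -m handwheel '[[0,0,0.3,0,0,0],[0,0,0,0,0,0]]'
python3 -c "
from h import *
go(.376,.238,.168)"
```

```text
clock: 81.7
ee_pos: [0.3742, 0.239, 0.1759]
tool_rot: [0.001, -0.702, 0.712, 0.002]
ft_force: [-0.3, -0.2, 0.3]
gripper_width: -0.0001
grasp_force: 0.0
clock: 81.95
ee_pos: [0.3738, 0.2389, 0.1729]
tool_rot: [0.001, -0.702, 0.712, 0.002]
ft_force: [0.0, -0.1, 0.5]
gripper_width: -0.0002
grasp_force: 0.0
clock: 82.2
ee_pos: [0.3736, 0.2385, 0.169]
tool_rot: [0.0, -0.702, 0.712, 0.002]
ft_force: [-0.8, 0.1, 1.2]
gripper_width: -0.0
grasp_force: 0.0
tool-cm [ 0.05 -0.24  0.1 ]
toolx [-0.015 -1.    -0.004] yaw -1.586 toolz [-0.003  0.004 -1.   ]
clock 82.2 | ee_pos [0.374 0.238 0.169] | ft_force [-0.767  0.065  1.176] | gripper_width -0.0 | grasp_force 0.0 | joints [ 0.934  0.153 -0.527 -0.005 -0.889 -0.946] |
```

```bash

python3 -m handwheel '[[0,-0.1,0.3,0,0,0],[0,0,0,0,0,0]]'
python3 -m handwheel '[[0,0,0.15,0,0,0],[0,0,0,0,0,0]]'
python3 -m handwheel '[[0,0,0.1,0,0,0],[0,0,0,0,0,0]]'
```

```text
clock: 82.45
ee_pos: [0.3746, 0.2387, 0.1677]
tool_rot: [0.0, -0.702, 0.712, 0.002]
ft_force: [-6.1, -0.4, 12.7]
gripper_width: -0.0003
grasp_force: 6.4
clock: 82.7
ee_pos: [0.3746, 0.2388, 0.1675]
tool_rot: [0.001, -0.702, 0.712, 0.002]
ft_force: [-9.9, -1.8, 22.2]
gripper_width: -0.0004
grasp_force: 10.4
clock: 82.95
ee_pos: [0.3747, 0.2388, 0.1674]
tool_rot: [0.001, -0.702, 0.712, 0.002]
ft_force: [-11.6, -2.8, 26.3]
gripper_width: -0.0003
grasp_force: 13.2
```

Handle top sits at 0.1535 m under 26 N, so the lid is shut. Now the knob's orientation.

```bash

python3 -m handwheel '[[0,0,-5,0,0,0],[0,0,-5,0,0,0],[-5,0,0,0,0,0],[-5,0,0,0,0,0],[0,0,0,0,0,0]]' 0.5
python3 -c "
from h import *
p,d=snap('top','t14');W=cloud('top',d)
m=(W[...,2]>.122)&(W[...,2]<.15)&(abs(W[...,0]-.446)<.045)&(abs(W[...,1]-.03)<.045)
P=W[m][:,:2];print(len(P),P.mean(0),P.min(0),P.max(0))
w,v=np.linalg.eigh(np.cov(P.T));print(np.sqrt(w)*1000,v[:,1],np.degrees(np.arctan2(v[1,1],v[0,1])))
dk=(p.max(-1)<60)&(abs(W[...,0]-.446)<.05)&(abs(W[...,1]-.03)<.05);print('dark',dk.sum(), W[dk][:,:2].mean(0) if dk.any() else 0)
print('deck',np.median(W[(abs(W[...,0]-.38)<.02)&(abs(W[...,1]-.03)<.03)][:,2]),W[230,190],W[270,190])
cv2.imwrite('pics/k.png',cv2.resize(p[215:285,225:295,::-1],(560,560),interpolation=cv2.INTER_CUBIC));go(.446,.03,.2)"
```

```text
clock: 83.58
ee_pos: [0.3765, 0.3408, 0.2633]
tool_rot: [0.0, -0.703, 0.711, 0.002]
ft_force: [-0.7, -1.3, -1.2]
gripper_width: 0.0427
grasp_force: 0.0
94 [0.44845135 0.03601883] [0.43020022 0.01566678] [0.46738809 0.05598302]
[ 4.35137819 13.76067541] [-0.63750099  0.77044954] 129.605725912614
dark 281 [0.44744205 0.02156254]
deck 0.09362834128458834 [0.50578845 0.24785962 0.10779985] [0.3898279  0.23939052 0.11252284]
tool-cm [30.84 -7.42  6.21]
toolx [-0.013 -1.    -0.003] yaw -1.584 toolz [-0.003  0.003 -1.   ]
clock 83.625 | ee_pos [0.376 0.339 0.263] | ft_force [ 0.595 -0.687 -0.405] | gripper_width 0.043 | grasp_force 0.0 | joints [ 1.052  0.169 -0.245 -0.005 -1.156 -1.064] |
```

View pics/k.png

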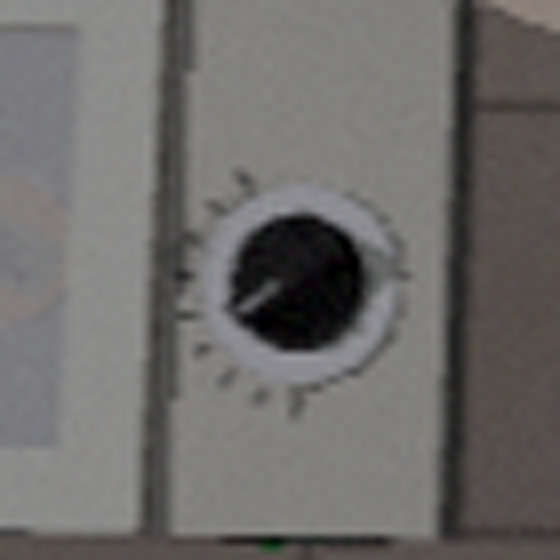

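The knob bar points along 125–129° (pointer tip at crop (235,312), bar end (330,250)). The scale ends at the tick at (240,178), leaving about 1.64 rad clockwise.

```bash

python3 -m handwheel '[[5.1,-1.15,0,0,0,0],[5.1,-1.15,0,0,0,0],[5.1,-1.15,0,0,0,0],[5.1,-1.15,0,0,0,0],[5.1,-1.15,0,0,0,0],[5.1,-1.15,0,0,0,0],[0,0,0,0,0,-0.165],[0,0,0,0,0,-0.165],[0,0,0,0,0,-0.165],[0,0,0,0,0,-0.165]]' 0.5
python3 -m handwheel '[[0,0,5,0,0,0],[0,0,0,0,0,0]]' 0.5
python3 -c "
from h import *
go(.448,.034,.126)"
```

```text
clock: 84.88
ee_pos: [0.44, 0.0302, 0.2625]
tool_rot: [-0.001, 0.896, -0.445, -0.002]
ft_force: [0.4, -0.4, 0.2]
gripper_width: 0.0429
grasp_force: 0.0
clock: 85.12
ee_pos: [0.4377, 0.0297, 0.21]
tool_rot: [0.002, 0.894, -0.447, -0.005]
ft_force: [-0.6, 1.0, 0.0]
gripper_width: 0.0426
grasp_force: 0.0
tool-cm [ 0.34 -1.15  8.39]
toolx [ 0.6   -0.8   -0.007] yaw -0.927 toolz [-0.011  0.001 -1.   ]
clock 85.125 | ee_pos [0.438 0.03  0.21 ] | ft_force [-0.631  1.007  0.032] | gripper_width 0.043 | grasp_force 0.0 | joints [ 0.437  0.102 -0.469 -0.006 -1.009  0.21 ] |
```

```bash

python3 -m handwheel '[[0.35,-1.1,2,0.01,0,0],[0,0,3,0,0,0],[0,0,0,0,0,0],[0,0,2.5,0,0,0],[0,0,0.8,0,0,0],[0,0,0,0,0,0]]' 0.5
python3 -c "
from h import *
go(.448,.034,.126)"
python3 -m handwheel '[[0,0,0,0,0,0],[0,0,0,0,0,0],[0,0,0,0,0,0],[0,0,0,0,0,0],[0,0,0,0,0,0]]' 1 30
python3 -c "
from h import *
go(.448,.034,.126)"
```

```text
clock: 85.88
ee_pos: [0.4525, 0.0359, 0.1306]
tool_rot: [-0.006, 0.895, -0.446, 0.001]
ft_force: [0.4, 0.2, -0.4]
gripper_width: 0.0429
grasp_force: 0.0
tool-cm [-0.11  0.48  0.45]
toolx [ 0.602 -0.799 -0.004] yaw -0.925 toolz [ 0.007  0.01  -1.   ]
clock 85.875 | ee_pos [0.452 0.036 0.131] | ft_force [ 0.425  0.167 -0.385] | gripper_width 0.043 | grasp_force 0.0 | joints [ 0.435  0.221 -0.559 -0.009 -0.781  0.216] | 
clock: 86.5
ee_pos: [0.451, 0.0352, 0.1305]
tool_rot: [-0.005, 0.895, -0.446, -0.0]
ft_force: [-3.8, -2.0, 6.0]
gripper_width: 0.0136
grasp_force: 31.0
tool-cm [-0.08  0.31  0.45]
toolx [ 0.601 -0.799 -0.005] yaw -0.926 toolz [ 0.004  0.008 -1.   ]
clock 86.5 | ee_pos [0.451 0.035 0.131] | ft_force [-3.793 -2.04   5.97 ] | gripper_width 0.014 | grasp_force 30.968 | joints [ 0.435  0.22  -0.561 -0.009 -0.784  0.216] |
```

```bash

python3 -m handwheel '[[0,0.15,0,0,0,0],[0,0,0,0,0,0.12],[0,0,0,0,0,0.12],[0,0,0,0,0,0.12],[0,0,0,0,0,0.12],[0,0,0,0,0,0.12],[0,0,0,0,0,0.12],[0,0,0,0,0,0]]' 1 40
python3 -m handwheel '[[0,0,0,0,0,0.12],[0,0,0,0,0,0.12],[0,0,0,0,0,0.12],[0,0,0,0,0,0.12],[0,0,0,0,0,0]]'
python3 -c "
from h import *
go(.448,.034,.126);print(env.read_state()['torque'])"
```

```text
clock: 87.5
ee_pos: [0.451, 0.0351, 0.1306]
tool_rot: [0.006, -0.68, 0.733, 0.001]
ft_force: [-2.2, 0.2, 5.3]
gripper_width: 0.0133
grasp_force: 41.8
clock: 88.12
ee_pos: [0.451, 0.035, 0.1306]
tool_rot: [0.005, -0.486, 0.874, 0.003]
ft_force: [-1.2, 0.7, 5.4]
gripper_width: 0.0135
grasp_force: 41.7
tool-cm [0.25 0.2  0.45]
toolx [-0.527 -0.85  -0.012] yaw -2.126 toolz [ 0.006  0.01  -1.   ]
clock 88.125 | ee_pos [0.451 0.035 0.131] | ft_force [-1.218  0.704  5.41 ] | gripper_width 0.014 | grasp_force 41.722 | joints [ 0.434  0.218 -0.562 -0.009 -0.78  -0.984] | 
[-0.2120503   0.67984899 -0.08707935]
```

```bash

python3 -m handwheel '[[0,0,0,0,0,0.1],[0,0,0,0,0,0.1],[0,0,0,0,0,0.1],[0,0,0,0,0,0]]'
python3 -c "
from h import *
go(.448,.034,.126);print(env.read_state()['torque'])"
python3 -m handwheel '[[0,0,0,0,0,0.07],[0,0,0,0,0,0.07],[0,0,0,0,0,0]]'
python3 -c "
from h import *
go(.448,.034,.126);print(env.read_state()['torque'])"
python3 -m handwheel '[[0,0,0,0,0,0.06],[0,0,0,0,0,0]]'
python3 -c "
from h import *
go(.448,.034,.126);print(env.read_state()['torque'])"
```

```text
clock: 88.62
ee_pos: [0.451, 0.035, 0.1306]
tool_rot: [0.005, -0.35, 0.937, 0.003]
ft_force: [-2.2, -0.9, 5.2]
gripper_width: 0.0134
grasp_force: 41.7
tool-cm [0.29 0.12 0.46]
toolx [-0.754 -0.656 -0.011] yaw -2.426 toolz [ 0.006  0.01  -1.   ]
clock 88.625 | ee_pos [0.451 0.035 0.131] | ft_force [-2.156 -0.913  5.156] | gripper_width 0.013 | grasp_force 41.711 | joints [ 0.434  0.218 -0.562 -0.009 -0.78  -1.283] | 
[-0.28127636  0.6464158  -0.01735527]
clock: 89.0
ee_pos: [0.4509, 0.035, 0.1306]
tool_rot: [0.004, -0.284, 0.959, 0.004]
ft_force: [-1.4, -0.1, 4.4]
gripper_width: 0.0134
grasp_force: 41.7
tool-cm [0.3  0.08 0.46]
toolx [-0.839 -0.545 -0.01 ] yaw -2.566 toolz [ 0.006  0.009 -1.   ]
clock 89.0 | ee_pos [0.451 0.035 0.131] | ft_force [-1.439 -0.09   4.423] | gripper_width 0.013 | grasp_force 41.711 | joints [ 0.434  0.218 -0.562 -0.008 -0.78  -1.423] | 
[-0.33221263  0.56026266 -0.06590772]
clock: 89.25
ee_pos: [0.451, 0.035, 0.1306]
tool_rot: [0.004, -0.256, 0.967, 0.004]
ft_force: [-2.8, 1.1, 6.1]
gripper_width: 0.0131
grasp_force: 42.2
tool-cm [0.31 0.06 0.46]
toolx [-0.868 -0.496 -0.01 ] yaw -2.623 toolz [ 0.006  0.009 -1.   ]
clock 89.25 | ee_pos [0.451 0.035 0.131] | ft_force [-2.779  1.066  6.123] | gripper_width 0.013 | grasp_force 42.24 | joints [ 0.435  0.218 -0.563 -0.008 -0.78  -1.481] | 
[-0.24510857  0.72359228  0.39347009]
```

```bash

python3 -m handwheel '[[0,0,0,0,0,0.06],[0,0,0,0,0,0]]'
python3 -c "
from h import *
go(.448,.034,.126);print(env.read_state()['torque'])"
```

```text
clock: 89.5
ee_pos: [0.4509, 0.035, 0.1306]
tool_rot: [0.004, -0.23, 0.973, 0.003]
ft_force: [-3.0, 0.2, 5.7]
gripper_width: 0.0128
grasp_force: 63.7
tool-cm [0.31 0.04 0.46]
toolx [-0.894 -0.448 -0.009] yaw -2.677 toolz [ 0.006  0.008 -1.   ]
clock 89.5 | ee_pos [0.451 0.035 0.131] | ft_force [-3.003  0.151  5.652] | gripper_width 0.013 | grasp_force 63.701 | joints [ 0.435  0.218 -0.563 -0.007 -0.781 -1.537] | 
[-0.13952979  0.93846902  1.64199486]
```

```bash

python3 -m handwheel '[[0,0,0,0,0,0],[0,0,0,0,0,0],[0,0,0,0,0,0],[0,0,0,0,0,0],[0,0,-4,0,0,0],[0,0,-5,0,0,0],[0,0,-5,0,0,0],[0,0,-2,0,0,0],[0,0,0,0,0,0]]' 0.5
python3 -m handwheel '[[2.5,5,0,0,0,0],[2.5,5,0,0,0,0],[2.5,5,0,0,0,0],[2.5,5,0,0,0,0],[2.5,5,0,0,0,0],[0,0,0,0,0,0]]'
python3 -c "
from h import *
p,d=snap('top','end');W=cloud('top',d);go(.4,0,.2)
m=(W[...,2]>.122)&(W[...,2]<.15)&(abs(W[...,0]-.448)<.035)&(abs(W[...,1]-.034)<.035)
P=W[m][:,:2]
w,v=np.linalg.eigh(np.cov(P.T));print(len(P),P.mean(0),np.sqrt(w)*1000,np.degrees(np.arctan2(v[1,1],v[0,1])))
dishes(p)
for x0,x1 in((.36,.37),(.385,.40),(.53,.55)):
  q=(W[...,0]>x0)&(W[...,0]<x1)&(W[...,1]>.11)&(W[...,1]<.16);print(x0,np.median(W[q][:,2]))
"
```

```text
clock: 90.62
ee_pos: [0.4504, 0.0337, 0.291]
tool_rot: [0.006, -0.226, 0.974, 0.005]
ft_force: [-0.1, -0.7, -0.4]
gripper_width: 0.0429
grasp_force: 0.0
clock: 91.38
ee_pos: [0.2245, 0.2046, 0.2888]
tool_rot: [0.003, -0.232, 0.973, 0.004]
ft_force: [0.5, -0.2, -1.1]
gripper_width: 0.0426
grasp_force: 0.0
tool-cm [ -6.43 -26.04   8.79]
toolx [-0.895 -0.447 -0.008] yaw -2.679 toolz [ 0.004  0.008 -1.   ]
clock 91.425 | ee_pos [0.226 0.204 0.289] | ft_force [-0.02  -0.148 -0.283] | gripper_width 0.043 | grasp_force 0.0 | joints [ 1.289e+00 -2.580e-01 -5.830e-01  2.000e-03 -1.237e+00 -2.398e+00] | 
90 [0.44819172 0.03575261] [ 4.21808672 13.91256291] -149.55359268870046
dish [276.3 151. ] 182 [0.7747 0.0104 0.02  ] r 0.775 az 0.013
dish [360.5 161.1] 552 [ 0.7418 -0.2615  0.02  ] r 0.787 az -0.339
0.36 0.11195823759873154
0.385 0.10870807540649402
0.53 0.10947324028355267
```

```bash
python3 -c "
from rig import env
print(env.sign_off())"
```

```text
the job is handed in; nothing more can be done
None
```

I placed all three plates label-up and flat in the incubator, shut the lid fully, then wound the timer to its end stop and handed the job in at about 91 s of the 210 s allowed.

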